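Load the roller mixer with two bottles

ROBOT

A 6-joint arm with a two-finger parallel gripper is mounted at the origin on the work surface. World frame = base frame: x ahead of the robot, y to its left, z up, the work surface at z = 0. Lengths are in m, angles in rad, forces in N, time in s.
With the tool pointing down it reaches from about 0.375 to 0.975 m from the base axis. Payload 3.8 kg.
Tool frame: the origin (TCP) lies on the centre line of the jaws, within the pads' length; the fingertips stand finger_overhang ahead of it and the grasp point (between the pads) lies 2 mm behind it (finger_overhang is the distance from the TCP to the fingertips, in m); z points along the fingers, y is the direction in which the jaws open and shut (so a half turn about z gives the same grasp; the last joint's range is limited). The gripper opens to 88 mm and grips with 3 to 60 N. Pads are 18 mm wide; open, the fingers measure 123 mm over their backs; the gripper's body (75 mm by 187 mm) begins 45 mm behind the grasp point.
Start: joints at [1.15, 0.264, 1.604, -0, 1.274, -0.037], TCP at [0.253, 0.626, 0.256] pointing down, gripper open.
Joint ranges: [-2.63, 2.63], [-0.94, 2.18], [0.31, 2.57], [-1.31, 4.45], [0, 2.66], [-2.55, 2.55]. Speed limits (rad/s): [2.57, 2.57, 3.14, 3.14, 3.14, 3.14].

INTERFACE

Orientations are given as a unit quaternion [w, x, y, z].
In Python, from plant import get_obs, capture, camera_model, sign_off, outline_of, finger_overhang gives the robot as it stands.
- The arm moves only by the tool jog_arm, never from a script. Its argument "increments" is a list of rows, each a list of 7 numbers: the shift along the tool's x, y, z in mm, then the turn, a rotation vector about the tool's x, y, z in rad, then the finger opening in mm, from 0 to 88.1. A call has 1 to 12 rows; each row shifts and turns the commanded pose from where the row before left it, along the tool's axes as they then stand; what a row does not reach is not made up. A row lasts 1/10 s, in which the tool goes at most 50 mm and 8.59 degrees, less where a joint would pass 70% of its speed; a pose out of reach is approached as far as the arm can. A call with a gripper value outside its range is refused whole. The fingers move at their own pace and stop on an object; the grip force is fixed at half the most. Time passes only in rows, so rows that do not move let the fingers close. It gives the time, the measured TCP pose, the force and the opening at its end, in the units of the state.
- get_obs(): the state, without advancing time (a new reading comes with each control period).
- capture(name): name is "scene" or "top" or "wrist"; returns the picture (480x640x3 uint8, blue, green, red); there is no depth.
- camera_model(name): a dict with "fx", "fy", "cx", "cy" (pixels), "dist_coeffs" ([k1, k2, p1, p2, k3] as OpenCV has them; the pictures are not rectified), "cam_to_world" (4x4, takes a point from camera to world coordinates); the wrist camera has in their place "tool_from_camera" (4x4, takes a point from camera to tool coordinates, whose origin is the TCP and whose axes are the flange's). Camera axes: x right, y down, z forward; pixel columns grow to the right and rows downward; lengths in m; the calibration is good to about 2 mm. A picture is of the moment at which its call begins: read the wrist's pose just before it. camera_model takes no time and is no camera call.
- sign_off(): hands the job in, once; it reports no verdict.
Trained networks look in the newest picture that a camera, given by its name, has taken for a name from the list of things; names that differ only in an ending like _2 or _b are one class to them, and where a whole thing is asked for, a point or a joint stands for the part that bears it (a point fixed in the world has none). Each returns a list of dicts, best first, with "conf" (0 to 1); they miss things now and then, are a little off and sometimes report something else, mostly with a low value. They report only what shows in the picture. A call takes as long as a camera call. They do not tell look-alikes from the thing itself.
- outline_of(camera, name): "mask" (480x640 bool, what is visible of it) and "extent" ([left, top, width, height] in pixels, round what is visible of it).
The state is a dict: "clock": time; "joints": joint angles; "qd": joint speeds; "joint_torque": joint torques, N m; "eef_pos": TCP position; "tool_rot": TCP orientation; "contact_force": force on the tool from outside, world axes, zero at the start; "torque": the same for the moment, N m; "opening": finger opening in m.
Only numpy, scipy, OpenCV 4.12 (cv2) and the standard library are available. Lean on these libraries where they do the work, as an engineer would, in place of code of your own. Each camera call takes 0.05 s, during which the arm holds its last target.

TASK

Swing the roller mixer's keeper bar well clear of the rollers, then take both capped bottles from the sloping rack and lay the thick one in the wide bay and the thin one in the narrow bay, each resting level on its wheels midway between the end plates. Set them down gently, not dropped, and without setting the rollers going: no roller may turn more than about 30 degrees. Then swing the keeper bar fully back across both bottles; leave the other things on the bench undisturbed.

Things in the scene. Friction and masses are not known exactly. Their poses are not given: they have to be found in the camera images.
- mixer: white roller mixer fixed to the bench, base 250 (x) x 270 (y) x 44 mm high. Origin: centre of its underside on the bench; x along the four free rollers, y across them; roller axes 62 mm above the bench. Upright end plates, tops 77 mm above the bench, inner faces at x = -97 and +97 mm. The keeper's 20 mm pivot post stands at x = +55, y = -125 mm, 120 mm high
- wide_bay (a point): where the centre of the thick bottle lies when resting in the wide bay (rollers 54 mm apart), 85.8 mm above the bench; axes as the mixer. Each roller: a steel shaft 8 mm in diameter with two black rubber wheels, 28 mm in diameter, 16 mm wide, at x = -38 and +38 mm; between the wheels only the thin shaft, so fingers fit there beside a bottle down to shaft height (tops 66 mm above the bench)
- narrow_bay (a point): point where the centre of the thin bottle lies when it rests in the narrow bay (between the two rollers 42 mm apart), 83.4 mm above the bench; axes as the mixer
- keeper (a joint): swing angle of the keeper bar about the upright pivot post, rad: 0 = fully closed against its stop, lying across both bays along the mixer's +y; grows counter-clockwise seen from above, at pi/2 the bar lies along the mixer's -x, outside the narrow bay; end stop 1.9. Stays where it is left and needs only 1 to 2 N at the knob to move
- keeper_hinge (a point): the pivot axis of the keeper bar, at the bar's height, 130 mm above the bench
- keeper_knob (a point): grey upright round knob at the free end of the keeper bar, 238 mm from the pivot axis, 18 mm in diameter, its top 170 mm above the bench; this point is on its axis, 9 mm below its top. The bar is a 10 mm steel rod, 125 to 135 mm above the bench, and passes 17 mm over the laid thick bottle
- rack: fixed steel rack, its bed sloping 35 degrees with the high end towards the rack's +x (away from the robot). Origin: centre of its underside on the bench. Two places at y = +48 and -48 mm, with V-shaped ribs near the bottle's ends; which bottle lies in which place varies. Around the bottle's middle fingers have room on both sides and 25 mm below its axis
- thick_bottle: closed screw-cap bottle, white plastic, grey cap, a straight cylinder 44 mm in diameter, 156 mm long, about 0.22 kg. Origin: centre of the bottle on its axis; x along the axis towards the cap. Cap and neck are the last 20 mm, 38 mm in diameter. Lies cap end up on the rack, 35 degrees from level; either end may point either way on the mixer
- thin_bottle: closed screw-cap bottle, white plastic, grey cap, a straight cylinder 32 mm in diameter, 144 mm long, about 0.13 kg. Origin: centre of the bottle on its axis; x along the axis towards the cap. Cap and neck are the last 20 mm, 26 mm in diameter. Lies cap end up on the rack, 35 degrees from level; either end may point either way on the mixer
- dish: bystander: white ceramic dish, 68 mm across, 24 mm high, between mixer and rack; origin under its centre
- jar: bystander: small glass jar with steel lid, 48 mm across, 60 mm high, between mixer and rack; origin under its centre
- beaker: bystander: glass beaker, 72 mm across, 90 mm high, beyond the gap between mixer and rack; origin under its centre
- reagent: bystander: glass reagent bottle, 80 mm across, 140 mm high, left of the rack; origin under its centre
- blue_box: bystander: closed blue plastic box, 100 x 70 x 45 mm, to the right of the mixer; origin under its centre
- roller0 (a joint): turn of the roller on the mixer's outer wheel shaft of the wide bay, y = +85 mm, rad, 0 at the start; turns freely with hardly any friction
- roller1 (a joint): turn of the roller on the mixer's inner shaft of the wide bay, y = +31 mm, rad, 0 at the start; turns freely with hardly any friction
- roller2 (a joint): turn of the roller on the mixer's inner shaft of the narrow bay, y = -23 mm, rad, 0 at the start; turns freely with hardly any friction
- roller3 (a joint): turn of the roller on the mixer's outer shaft of the narrow bay, y = -65 mm, rad, 0 at the start; turns freely with hardly any friction
Not all that is in view belongs to the job. Leave any green or turquoise look-alike of the thick_bottle alone. Leave any blue or red look-alike of the thin_bottle alone.

How it is judged:
On the way, in this order (a step that is already met when the one before it is completed fails the run):
1. the keeper bar is swung well clear (over 1.2 rad) (value of joint keeper above 1.2 rad), for 0.2 s.
2. a first bottle rests released in its bay, keeper still open (value of joint keeper above 1.2 rad and ((x of thick_bottle in the frame of wide_bay between -0.015 and 0.015 m and y of thick_bottle in the frame of wide_bay between -0.006 and 0.006 m and z of thick_bottle in the frame of wide_bay between -0.004 and 0.004 m and angle between the x axis of thick_bottle and the x axis of wide_bay, either way round below 0.08 rad and linear speed of thick_bottle below 0.03 m/s and angular speed of thick_bottle below 0.4 rad/s and contact force between thick_bottle and the fingers below 0.05 N) or (x of thin_bottle in the frame of narrow_bay between -0.015 and 0.015 m and y of thin_bottle in the frame of narrow_bay between -0.006 and 0.006 m and z of thin_bottle in the frame of narrow_bay between -0.004 and 0.004 m and angle between the x axis of thin_bottle and the x axis of narrow_bay, either way round below 0.08 rad and linear speed of thin_bottle below 0.03 m/s and angular speed of thin_bottle below 0.4 rad/s and contact force between thin_bottle and the fingers below 0.05 N))), for 0.2 s.
3. both bottles rest released in their bays, keeper still open (value of joint keeper above 1.2 rad and x of thick_bottle in the frame of wide_bay between -0.015 and 0.015 m and y of thick_bottle in the frame of wide_bay between -0.006 and 0.006 m and z of thick_bottle in the frame of wide_bay between -0.004 and 0.004 m and angle between the x axis of thick_bottle and the x axis of wide_bay, either way round below 0.08 rad and linear speed of each of thick_bottle, thin_bottle below 0.03 m/s and angular speed of each of thick_bottle, thin_bottle below 0.4 rad/s and contact force between each of thick_bottle, thin_bottle and the fingers below 0.05 N and x of thin_bottle in the frame of narrow_bay between -0.015 and 0.015 m and y of thin_bottle in the frame of narrow_bay between -0.006 and 0.006 m and z of thin_bottle in the frame of narrow_bay between -0.004 and 0.004 m and angle between the x axis of thin_bottle and the x axis of narrow_bay, either way round below 0.08 rad), for 0.2 s.
4. the keeper bar is fully closed over both bottles (value of joint keeper below 0.12 rad and x of thick_bottle in the frame of wide_bay between -0.015 and 0.015 m and y of thick_bottle in the frame of wide_bay between -0.006 and 0.006 m and z of thick_bottle in the frame of wide_bay between -0.004 and 0.004 m and angle between the x axis of thick_bottle and the x axis of wide_bay, either way round below 0.08 rad and linear speed of each of thick_bottle, thin_bottle below 0.03 m/s and angular speed of each of thick_bottle, thin_bottle below 0.4 rad/s and contact force between each of thick_bottle, thin_bottle and the fingers below 0.05 N and x of thin_bottle in the frame of narrow_bay between -0.015 and 0.015 m and y of thin_bottle in the frame of narrow_bay between -0.006 and 0.006 m and z of thin_bottle in the frame of narrow_bay between -0.004 and 0.004 m and angle between the x axis of thin_bottle and the x axis of narrow_bay, either way round below 0.08 rad), for 0.2 s.
At the end, for the whole second after the job is handed in: Thick bottle in the wide bay and thin bottle in the narrow bay, each with its centre within 15 mm along, 6 mm across and 4 mm in height of the bay's point and its axis within 0.08 rad of the rollers', released and at rest; keeper bar within 0.12 rad of closed; all rollers still (under 0.3 rad/s) (all of step 4 and velocity of joint roller0 between -0.3 and 0.3 rad/s and velocity of joint roller1 between -0.3 and 0.3 rad/s and velocity of joint roller2 between -0.3 and 0.3 rad/s and velocity of joint roller3 between -0.3 and 0.3 rad/s); the robot touches nothing.
It fails at once if a roller turned more than 30 degrees (0.53 rad) either way (value of joint any of roller0, roller1, roller2, roller3 above 0.53 rad or value of joint any of roller0, roller1, roller2, roller3 below -0.53 rad).
It fails at once if a bottle hits the wheels at more than 0.35 m/s (dropped or thrown in) ((contact force between thick_bottle and mixer above 0.5 N and linear speed of thick_bottle above 0.35 m/s) or (contact force between thin_bottle and mixer above 0.5 N and linear speed of thin_bottle above 0.35 m/s)).
It fails at once if a bystander is shifted more than 30 mm or tipped over (distance of any of dish, jar, beaker, reagent, blue_box from where it was at the start of the episode above 0.03 m or angle between any of dish, jar, beaker, reagent, blue_box's own z axis and vertical above 0.4 rad).
It also fails if it takes over 72 s, if anything falls off the work surface, if the arm or the gripper's body presses on something with over 40 N, if the wrist force passes 120 N, or if a joint passes its speed limit or range.

## Working session

There is one attempt and no reset: what is moved stays moved. The work goes in short steps, Python scripts to look and compute and a tool call to move; the robot and the scene stay as the last step left them, time stands still between calls to the robot, and variables do not carry over. Pictures are saved under pics/ and viewed, and the job is handed in when it is done.

Besides the shell and the picture viewer there is one more tool, called by a JSON object that holds its "method" and its "body", one argument or row to a line. jog_arm: Moves the arm, as the interface text tells. Its arguments: {"type":"object","properties":{"increments":{"type":"array","items":{"type":"array","items":{"type":"number"}}}},"required":["increments"]}

```bash
ls; mkdir -p pics
python3 - <<'E'
from plant import *
import cv2
print(get_obs(), finger_overhang)
for n in ["scene","top","wrist"]:
    im=capture(n); cv2.imwrite(f"pics/{n}0.png",im); print(n,camera_model(n))
E
```

```text
pics
{'clock': 0.0, 'joints': array([ 1.15009538e+00,  2.64716204e-01,  1.60532278e+00, -3.25708813e-05,
        1.27368651e+00, -3.68794354e-02]), 'qd': array([ 0.0016565 , -0.00043797,  0.00209574, -0.00053826, -0.00047598,
       -0.0008239 ]), 'joint_torque': array([ 1.11320699e-04, -5.02092469e+01, -3.56880713e+01,  7.29280128e-02,
        2.89325381e-02, -1.57428512e-04]), 'eef_pos': array([0.25249863, 0.62529672, 0.25444051]), 'tool_rot': array([-2.26701815e-04,  1.90730112e-01,  9.81641934e-01, -1.04215940e-03]), 'contact_force': array([-0.44712022, -0.40041128,  0.54911988]), 'torque': array([ 0.01773477, -0.03326302,  0.02298403]), 'opening': 0.08832632885395267} 0.017
scene {'fx': 573.7080225716252, 'fy': 573.7080225716252, 'cx': 330.92133636710673, 'cy': 245.7413933985219, 'dist_coeffs': array([-0.15491088,  0.        ,  0.        ,  0.        ,  0.        ]), 'cam_to_world': array([[-0.69063295,  0.59185799, -0.41560828,  1.10190288],
       [ 0.72313995,  0.5728841 , -0.38583988,  0.51763623],
       [ 0.00973296, -0.56701669, -0.8236488 ,  1.09899735],
       [ 0.     
[... 461 characters left out ...]
708108e-02, -9.98240867e-01,
         1.13839111e+00],
       [ 0.00000000e+00,  0.00000000e+00,  0.00000000e+00,
         1.00000000e+00]])}
wrist {'fx': 337.4619924475682, 'fy': 337.4619924475682, 'cx': 319.5889829624336, 'cy': 236.76316329445942, 'dist_coeffs': array([-0.04837821,  0.        ,  0.        ,  0.        ,  0.        ]), 'tool_from_camera': array([[-1.72765427e-04, -9.63872629e-01, -2.66363521e-01,
         6.75278837e-02],
       [ 9.99999455e-01,  1.07615013e-04, -1.03802690e-03,
         1.29886518e-04],
       [ 1.02919043e-03, -2.66363555e-01,  9.63872085e-01,
        -1.28016183e-01],
       [ 0.00000000e+00,  0.00000000e+00,  0.00000000e+00,
         1.00000000e+00]])}
```

View pics/top0.png

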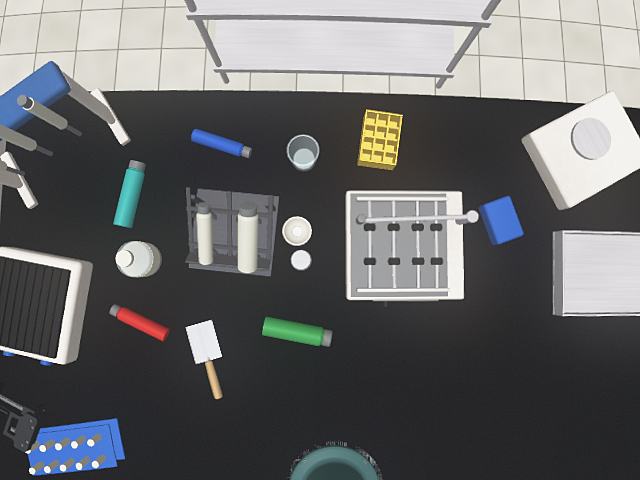

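View pics/scene0.png

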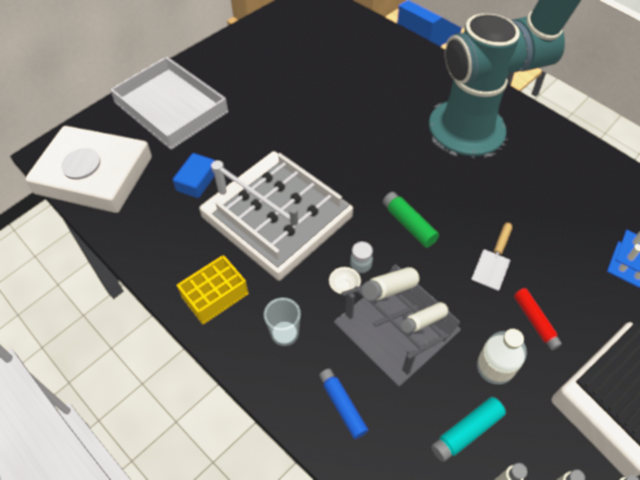

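Run:
```python
from plant import *
import numpy as np, cv2
pts={}
for cam in ["top","scene"]:
  for n in ["thick_bottle","thin_bottle","mixer","rack","keeper","keeper_knob","keeper_hinge","dish","jar","beaker","reagent","blue_box"]:
    for d in outline_of(cam,n)[:3]:
        m=d["mask"]; ys,xs=np.nonzero(m)
        r=cv2.minAreaRect(np.c_[xs,ys].astype(np.float32))
        print(cam,n,round(d["conf"],2),d["extent"],"cent",xs.mean().round(1),ys.mean().round(1),"rect",np.round(r[0],1),np.round(r[1],1),round(r[2],1))
print(get_obs()["clock"])
```

```text
top thick_bottle 0.8 [110.9, 160.0, 34.7, 70.5] cent 129.4 194.3 rect [129.5 193.5] [19.8 67.2] 13.4
top thick_bottle 0.67 [263.6, 316.1, 71.2, 29.5] cent 296.2 331.5 rect [297.1 331.4] [70.3 20.7] 9.9
top thick_bottle 0.59 [240.2, 204.6, 17.2, 69.3] cent 247.6 237.8 rect [247.5 237.5] [71. 19.] 90.0
top thin_bottle 0.93 [197.7, 199.5, 17.0, 64.0] cent 204.4 233.5 rect [204.5 233.5] [61. 15.] 90.0
top thin_bottle 0.76 [108.0, 304.8, 59.1, 35.9] cent 139.5 321.9 rect [138.3 321.4] [62.6 12.5] 25.3
top thin_bottle 0.57 [189.0, 133.2, 61.7, 22.4] cent 220.5 143.1 rect [220.6 143.1] [63.3 14.4] 17.2
top mixer 0.88 [345.1, 186.6, 133.1, 121.9] cent 404.7 245.4 rect [411.  248.8] [131.3 117.1] 0.7
top mixer 0.22 [386.5, 202.3, 13.8, 85.7] cent 393.3 247.0 rect [393.5 244. ] [86. 11.] 90.0
top rack 0.82 [185.9, 185.2, 93.2, 92.0] cent 231.8 228.4 rect [229.  231.4] [93.7 82.5] 5.2
top rack 0.72 [291.6, 136.8, 26.8, 31.3] cent 303.2 151.9 rect [303.  152.5] [33. 30.] 90.0
top rack 0.52 [116.7, 241.3, 45.1, 34.9] cent 138.1 258.9 rect [138.  258.5] [35. 46.] 90.0
top keeper_knob 0.95 [355.3, 
[... 2550 characters left out ...]
40.5 58.4] 39.8
scene dish 0.87 [330.0, 268.3, 31.3, 26.1] cent 343.6 279.3 rect [343.5 278.7] [22.5 30.4] 71.6
scene jar 0.56 [350.7, 241.4, 18.9, 30.7] cent 360.9 256.6 rect [360.5 256.5] [29. 21.] 90.0
scene jar 0.44 [216.0, 163.9, 77.6, 61.0] cent 257.2 193.9 rect [256.1 190.6] [101.2  15. ] 33.9
scene beaker 0.6 [266.2, 300.6, 36.4, 43.3] cent 283.0 320.4 rect [284.3 321. ] [45.8 35. ] 69.4
scene reagent 0.87 [474.2, 331.7, 55.7, 53.8] cent 501.7 356.8 rect [502.3 356. ] [40.5 58. ] 33.7
scene reagent 0.29 [327.9, 268.2, 35.3, 27.7] cent 343.3 278.9 rect [343.2 278.1] [23.2 30. ] 70.0
scene blue_box 0.7 [171.7, 154.2, 43.4, 44.0] cent 194.2 175.4 rect [195.  175.2] [33.1 46. ] 34.7
1.35
```

Run:
```python
import cv2, numpy as np
im=cv2.imread("pics/top0.png")
cv2.imwrite("pics/mix_zoom.png",cv2.resize(im[180:310,335:495],None,fx=4.6,fy=4.6,interpolation=cv2.INTER_CUBIC))
cv2.imwrite("pics/rack_zoom.png",cv2.resize(im[175:285,175:325],None,fx=5,fy=5,interpolation=cv2.INTER_CUBIC))
```

```text
(no output)
```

View pics/mix_zoom.png

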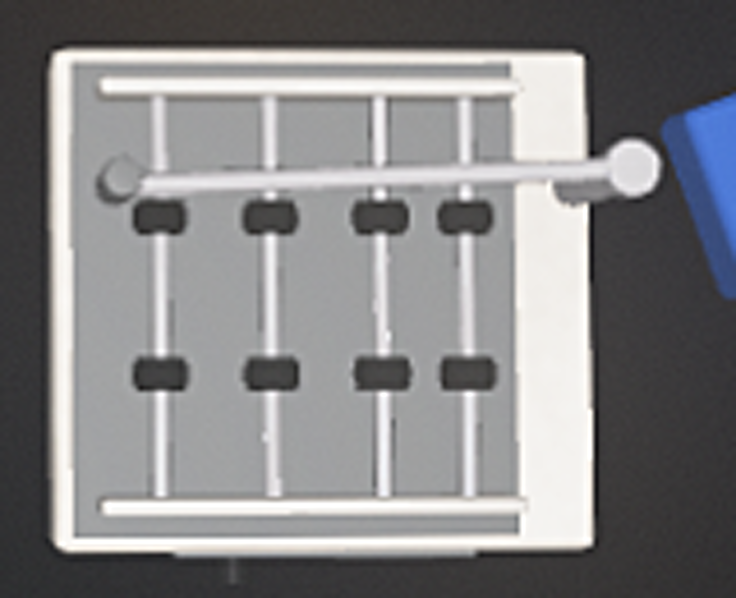

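View pics/rack_zoom.png

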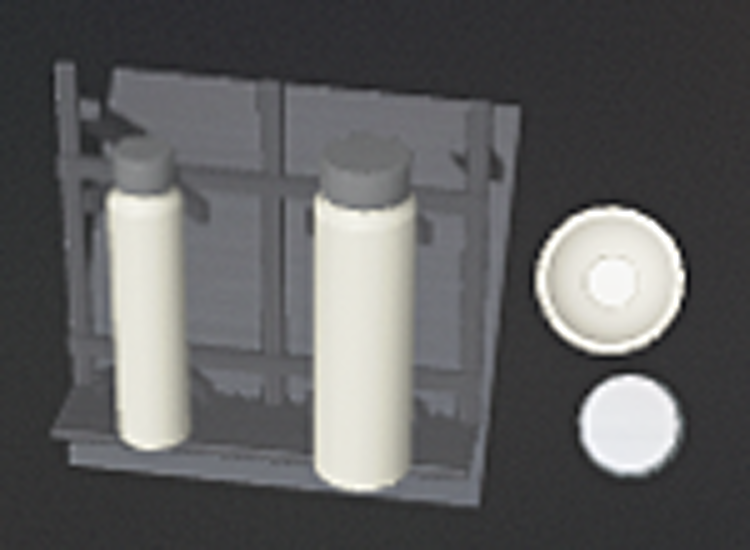

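```bash
cat > h.py <<'E'
from plant import *
import numpy as np, cv2
from scipy.optimize import minimize, least_squares
from scipy.spatial.transform import Rotation as R
def proj(cam,P,pose=None):
    m=camera_model(cam); P=np.asarray(P,float).reshape(-1,3)
    T=m["cam_to_world"] if cam!="wrist" else pose@m["tool_from_camera"]
    W=np.linalg.inv(T); K=np.array([[m["fx"],0,m["cx"]],[0,m["fy"],m["cy"]],[0,0,1]])
    return cv2.projectPoints(P,cv2.Rodrigues(W[:3,:3])[0],W[:3,3],K,np.array(m["dist_coeffs"]))[0].reshape(-1,2)
def toolT(o):
    T=np.eye(4); q=o["tool_rot"]; T[:3,:3]=R.from_quat([q[1],q[2],q[3],q[0]]).as_matrix(); T[:3,3]=o["eef_pos"]; return T
def pix2z(cam,uv,z,pose=None):
    m=camera_model(cam); K=np.array([[m["fx"],0,m["cx"]],[0,m["fy"],m["cy"]],[0,0,1]])
    T=m["cam_to_world"] if cam!="wrist" else pose@m["tool_from_camera"]
    n=cv2.undistortPoints(np.array([[uv]],float),K,np.array(m["dist_coeffs"])).reshape(2)
    d=T[:3,:3]@np.r_[n,1]; return T[:3,3]+d*(z-T[2,3])/d[2]
def cyl(c,yaw,tilt,D,L,dcap):
    a=np.array([np.cos(tilt)*np.cos(yaw),np.cos(tilt)*np.sin(yaw),np.sin(tilt)]); u=np.array([-np.sin(yaw),np.cos(yaw),0]); v=np.cross(a,u)
    t=np.linspace(0,2*np.pi,24); out=[]
    for s,d in ((-L/2,D),(L/2-.02,D),(L/2,dcap)):
        out.append(c+a*s+d/2*(np.outer(np.cos(t),u)+np.outer(np.sin(t),v)))
    return np.vstack(out)
E
cat > m1.py <<'E'
from h import *
z=np.array([[160,217],[270,217],[381,216],[466,217],[161,374],[272,374],[382,374],[468,374]])/4.6+[335,180]-.5+.1
ys=[.085,.031,-.023,-.065]
M=np.array([[x,y,.068] for x in (.038,-.038) for y in ys])
def W(p,M): 
    c,s=np.cos(p[2]),np.sin(p[2]); return np.c_[p[0]+c*M[:,0]-s*M[:,1],p[1]+s*M[:,0]+c*M[:,1],M[:,2]]
r=least_squares(lambda p:(proj("top",W(p,M))-z).ravel(),[.5,-.15,0]); p=r.x
print("mixer",p,np.abs(r.fun).max())
kn=pix2z("top",np.array([122,178])/4.6+[335,180],.17);print("knob",kn)
pts=W(p,np.array([[.055,-.125,.13],[.055,.113,.161],[0,.058,.0858],[0,-.044,.0834]]));print(pts)
h=pts[0]; d=kn[:2]-h[:2]; print("bar len",np.hypot(*d),"ang",np.arctan2(d[1],d[0])-np.pi/2-p[2])
im=cv2.imread("pics/scene0.png")
for q in proj("scene",W(p,np.vstack([M,[[sx*.125,sy*.135,.044] for sx in(1,-1) for sy in(1,-1)]]))): cv2.circle(im,tuple(int(v) for v in q),2,(0,0,255),-1)
cv2.imwrite("pics/chk0.png",cv2.resize(im[140:420,150:550],None,fx=2,fy=2))
outs={}
for n,D,L,dc,i in (("thick_bottle",.044,.156,.038,(247,237)),("thin_bottle",.032,.144,.026,(204,233))):
    tgt=[]
    for cam,px in (("top",i),("scene",(389,284) if n[2]=="i" and n[1]=="h" and n.startswith("thick") else (424,318))):
        for k in range(3):
            o=[d for d in outline_of(cam,n) if d["mask"][px[1]-3:px[1]+4,px[0]-3:px[0]+4].any()]
            if o: break
        tgt.append((cam,o[0]["mask"]))
    def mk(q,cam):
        m=np.zeros((480,640),np.uint8); h=cv2.convexHull(proj(cam,cyl(q[:3],q[3],np.radians(35),D,L,dc)).astype(np.float32))
        cv2.fillConvexPoly(m,np.round(h*16).astype(np.int32),255,cv2.LINE_AA,4); return m/255.
    def cost(s): 
        q=s*np.array([.01,.01,.01,.1])+q0
        return sum(np.abs(mk(q,c)-t).sum()/t.sum() for c,t in tgt)
    q0=np.r_[pix2z("top",i,.10),0.]
    r=minimize(cost,np.zeros(4),method="Nelder-Mead",options=dict(initial_simplex=np.vstack([np.zeros(4),np.eye(4)*1.]),maxiter=300))
    q=r.x*np.array([.01,.01,.01,.1])+q0
    print(n,q,r.fun,[np.abs(mk(q,c)-t).sum()/t.sum() for c,t in tgt])
E
python3 m1.py
```

```text
mixer [ 0.58006901 -0.14902892  0.02090387] 0.24879430067386465
knob [ 0.62290676 -0.03635941  0.17      ]
[[ 0.63766979 -0.27285198  0.13      ]
 [ 0.63269503 -0.03490398  0.161     ]
 [ 0.57885668 -0.09104159  0.0858    ]
 [ 0.58098871 -0.1930193   0.0834    ]]
bar len 0.23695291517801503 ang 0.04144015057568008
thick_bottle [ 0.58229501  0.20041736  0.09909271 -0.06797155] 0.2835127299150984 [np.float64(0.1710441966502641), np.float64(0.11246853326483432)]
thin_bottle [ 0.58872905  0.29704965  0.08813738 -0.06112777] 0.36649545586539756 [np.float64(0.1799949190512483), np.float64(0.1865005368141493)]
```

View pics/chk0.png

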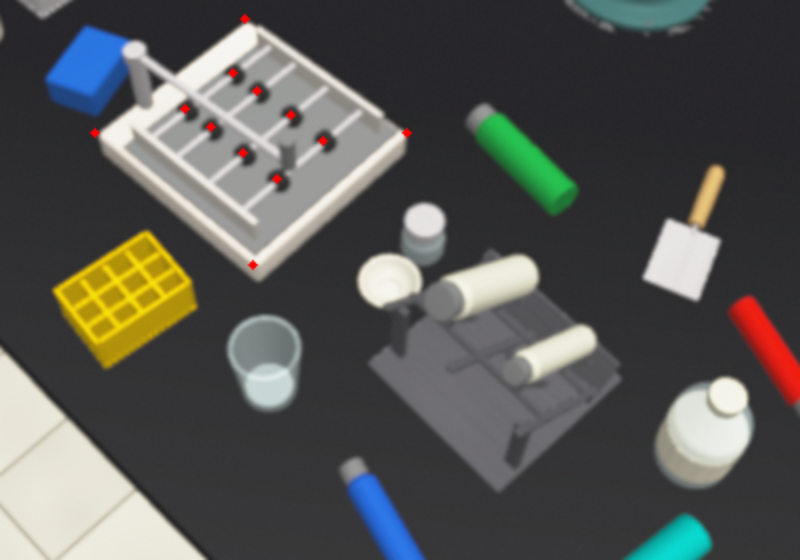

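```bash
cat > pl.py <<'E'
from h import *
from scipy.spatial.transform import Slerp
def rot(yaw_y,tilt=0.,az=0.):
    """tool z = down tilted outward by tilt toward azimuth az; tool y nearest to horizontal dir yaw_y"""
    z=np.array([np.sin(tilt)*np.cos(az),np.sin(tilt)*np.sin(az),-np.cos(tilt)])
    y=np.array([np.cos(yaw_y),np.sin(yaw_y),0]); y-=z*(y@z); y/=np.linalg.norm(y)
    return np.c_[np.cross(y,z),y,z]
def plan(wps,start=None,step=45,ang=.14):
    """wps: list of (pos, R, opening mm, step mm or None)"""
    T=toolT(get_obs()) if start is None else start
    T=T.copy(); rows=[]
    for w in wps:
        p,Rm,op=w[:3]; st=w[3] if len(w)>3 else step
        p=np.array(p,float)
        d=np.linalg.norm(p-T[:3,3])*1000; rv=R.from_matrix(T[:3,:3].T@Rm).as_rotvec(); n=max(1,int(np.ceil(d/st-.05)),int(np.ceil(np.linalg.norm(rv)/ang-.05)))
        p0=T[:3,3].copy(); R0=T[:3,:3].copy()
        for i in range(1,n+1):
            pd=p0+(p-p0)*i/n; Rd=R0@R.from_rotvec(rv*i/n).as_matrix()
            s=np.round(T[:3,:3].T@(pd-T[:3,3])*1000).astype(int); r=np.round(R.from_matrix(T[:3,:3].T@Rd).as_rotvec(),2)
            T[:3,3]+=T[:3,:3]@s/1000.; T[:3,:3]=T[:3,:3]@R.from_rotvec(r).as_matrix()
            rows.append([int(v) for v in s]+[float(v)+0. for v in r]+[op])
    for k in range(0,len(rows),12): print(str(rows[k:k+12]).replace(" ","").replace("-0.0,","0,").replace("0.0,","0,"))
    print(len(rows),"rows; end",T[:3,3].round(4))
    return T
E
python3 - <<'E'
from pl import *
Rk=rot(.04)
plan([((.626,-.036,.22),Rk,34),((.626,-.036,.165),Rk,34,20)])
E
```

```text
[[-35,-28,2,0,0,0.07,34],[-37,-25,2,0,0,0.06,34],[-38,-23,2,0,0,0.07,34],[-40,-21,2,0,0,0.07,34],[-41,-17,2,0,0,0.07,34],[-42,-15,3,0,0,0.06,34],[-43,-12,2,0,0,0.07,34],[-44,-9,2,0,0,0.07,34],[-44,-6,2,0,0,0.07,34],[-45,-3,2,0,0,0.06,34],[-45,0,2,0,0,0.07,34],[-44,3,2,0,0,0.07,34]]
[[-44,6,2,0,0,0.07,34],[-44,9,2,0,0,0.06,34],[-43,12,2,0,0,0.07,34],[-42,15,3,0,0,0.07,34],[-42,18,2,0,0,0.07,34],[0,0,18,0,0,0,34],[0,0,18,0,0,0,34],[0,0,19,0,0,0,34]]
20 rows; end [ 0.6265 -0.0364  0.1647]
```

{"method": "jog_arm", "body": {
  "increments": [
    [-35,-28,2,0,0,0.07,34],
    [-37,-25,2,0,0,0.06,34],
    [-38,-23,2,0,0,0.07,34],
    [-40,-21,2,0,0,0.07,34],
    [-41,-17,2,0,0,0.07,34],
    [-42,-15,3,0,0,0.06,34],
    [-43,-12,2,0,0,0.07,34],
    [-44,-9,2,0,0,0.07,34],
    [-44,-6,2,0,0,0.07,34],
    [-45,-3,2,0,0,0.06,34],
    [-45,0,2,0,0,0.07,34],
    [-44,3,2,0,0,0.07,34]
  ]
}}

```text
clock: 2.75
eef_pos: [0.5169, 0.1571, 0.231]
tool_rot: [0.0, 0.563, 0.826, 0.0]
contact_force: [0.9, 0.6, 0.1]
opening: 0.034
```

{"method": "jog_arm", "body": {
  "increments": [
    [-44,6,2,0,0,0.07,34],
    [-44,9,2,0,0,0.06,34],
    [-43,12,2,0,0,0.07,34],
    [-42,15,3,0,0,0.07,34],
    [-42,18,2,0,0,0.07,34],
    [0,0,0,0,0,0,34]
  ]
}}

```text
clock: 3.35
eef_pos: [0.6286, -0.0412, 0.2194]
tool_rot: [0.001, 0.696, 0.718, -0.0]
contact_force: [0.0, 0.6, -0.2]
opening: 0.0342
```

Run:
```python
from pl import *
o=get_obs(); print(o["clock"],o["eef_pos"],o["opening"],o["contact_force"],toolT(o)[:3,1],o["joints"])
im=capture("wrist"); cv2.imwrite("pics/w1.png",im)
im=capture("top"); cv2.imwrite("pics/t1.png",im)
print(proj("wrist",[[.626,-.036,.17],[.6327,-.0349,.17]],toolT(o)))
```

```text
3.35 [ 0.62857236 -0.04120544  0.21937703] 0.03418452467036537 [ 0.02603936  0.58410939 -0.1772608 ] [0.99951474 0.03112717 0.00117396] [-0.1040777   0.20337416  1.74605669 -0.00193251  1.19073354 -0.13449312]
[[314.06030867 260.14510284]
 [326.17087309 258.62108529]]
```

View pics/w1.png

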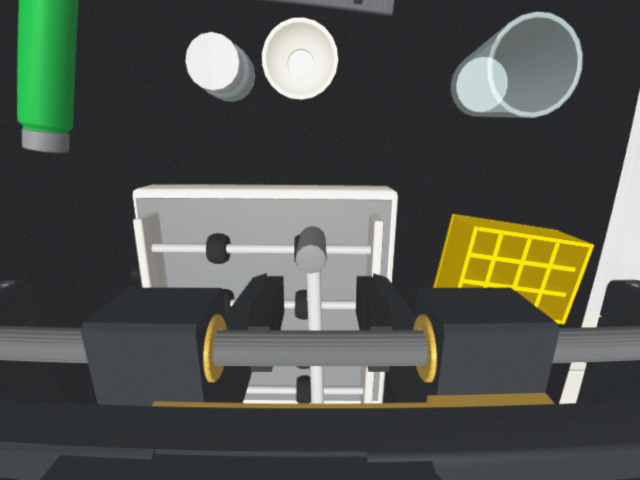

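```bash
cat > arc.py <<'E'
from pl import *
import sys
H=np.array([.6377,-.2729]); r=.240
def arc(a,b,n,z,op,ycap=1.4):
    out=[]
    for i in range(1,n+1):
        s=i/n; f=a+(b-a)*s
        out.append(((H[0]-r*np.sin(f),H[1]+r*np.cos(f),z),rot(min(f,ycap) if True else f),op,100))
    return out
E
python3 - <<'E'
from arc import *
T=plan([((.627,-.033,.165),rot(.045),34,18)])
plan(arc(.045,1.82,21,.165,34),T)
E
```

```text
[[1,0,18,0,0,0,34],[2,0,18,0,0,-0.01,34],[1,1,18,0,0,0,34]]
3 rows; end [ 0.6274 -0.0333  0.1654]
[[-1,-21,0,0,0,-0.08,34],[-1,-20,0,0,0,-0.09,34],[0,-20,0,0,0,-0.08,34],[-1,-21,0,0,0,-0.09,34],[-1,-20,0,0,0,-0.08,34],[-1,-20,0,0,0,-0.09,34],[-1,-20,0,0,0,-0.08,34],[-1,-21,0,0,0,-0.09,34],[-1,-20,0,0,0,-0.08,34],[0,-20,0,0,0,-0.09,34],[-1,-20,0,0,0,-0.08,34],[-1,-21,0,0,0,-0.08,34]]
[[-1,-20,0,0,0,-0.09,34],[-1,-20,0,0,0,-0.08,34],[-1,-21,0,0,0,-0.09,34],[-1,-20,0,0,0,-0.08,34],[0,-20,0,0,0,0,34],[-3,-20,0,0,0,0,34],[-4,-20,0,0,0,0,34],[-6,-19,0,0,0,0,34],[-8,-19,0,0,0,0,34]]
21 rows; end [ 0.4052 -0.332   0.1654]
```

{"method": "jog_arm", "body": {
  "increments": [
    [-5,0,0,0,0,0,34],
    [-2,0,18,0,0,0,34],
    [-1,0,18,0,0,0,34],
    [0,0,18,0,0,-0.01,34],
    [-1,-21,0,0,0,-0.08,34],
    [-1,-20,0,0,0,-0.09,34],
    [0,-20,0,0,0,-0.08,34],
    [-1,-21,0,0,0,-0.09,34]
  ]
}}

```text
clock: 4.25
eef_pos: [0.5459, -0.0598, 0.1659]
tool_rot: [0.0, 0.555, 0.832, 0.0]
contact_force: [0.8, -0.2, -0.2]
opening: 0.0341
```

Run:
```python
from arc import *
o=get_obs(); print(o["clock"],o["eef_pos"],o["contact_force"])
d=o["eef_pos"][:2]-H; f=np.arctan2(-d[0],d[1]); print(f,np.hypot(*d))
plan(arc(f,1.82,int((1.82-f)/.085),.165,34))
```

```text
4.25 [ 0.54585499 -0.05976237  0.16590193] [ 0.83477282 -0.22248609 -0.21871545]
0.4068732284299546 0.23208436772437877
[[7,-21,1,0,0,-0.1,34],[-1,-21,0,0,0,-0.09,34],[-1,-22,0,0,0,-0.09,34],[-1,-21,0,0,0,-0.09,34],[-1,-21,0,0,0,-0.08,34],[-1,-21,0,0,0,-0.09,34],[-1,-21,0,0,0,-0.09,34],[-1,-21,0,0,0,-0.09,34],[-1,-22,0,0,0,-0.09,34],[-1,-21,0,0,0,-0.09,34],[-1,-21,0,0,0,-0.08,34],[-1,-21,0,0,0,-0.03,34]]
[[-2,-21,0,0,0,0,34],[-4,-21,0,0,0,0,34],[-6,-20,0,0,0,0,34],[-8,-20,0,0,0,0,34]]
16 rows; end [ 0.4054 -0.3321  0.1648]
```

{"method": "jog_arm", "body": {
  "increments": [
    [6,-21,1,0,0,-0.1,34],
    [0,-21,0,0,0,-0.09,34],
    [-1,-22,0,0,0,-0.09,34],
    [-1,-21,0,0,0,-0.09,34],
    [-1,-21,0,0,0,-0.08,34],
    [-1,-21,0,0,0,-0.09,34],
    [-1,-21,0,0,0,-0.09,34],
    [-1,-21,0,0,0,-0.09,34],
    [-1,-22,0,0,0,-0.09,34]
  ]
}}

```text
clock: 5.15
eef_pos: [0.4132, -0.1864, 0.165]
tool_rot: [0.0, 0.183, 0.983, 0.0]
contact_force: [0.5, -0.3, -0.9]
opening: 0.0337
```

Run:
```python
from arc import *
o=get_obs(); print(o["clock"],o["eef_pos"],o["contact_force"])
d=o["eef_pos"][:2]-H; f=np.arctan2(-d[0],d[1]); print(f,np.hypot(*d))
cv2.imwrite("pics/t2.png",capture("top")[170:420,300:560].repeat(3,0).repeat(3,1))
plan(arc(f,1.82,int((1.82-f)/.085),.165,34))
```

```text
5.15 [ 0.41324117 -0.18640986  0.1649701 ] [ 0.46793833 -0.25845252 -0.8725224 ]
1.2030023544878963 0.24054585962470393
[[-1,-19,0,0,0,-0.08,34],[-1,-21,0,0,0,-0.09,34],[-1,-21,0,0,0,-0.02,34],[-3,-21,0,0,0,0,34],[-4,-21,0,0,0,0,34],[-6,-20,0,0,0,0,34],[-8,-20,0,0,0,0,34]]
7 rows; end [ 0.4052 -0.3326  0.1654]
```

View pics/t2.png

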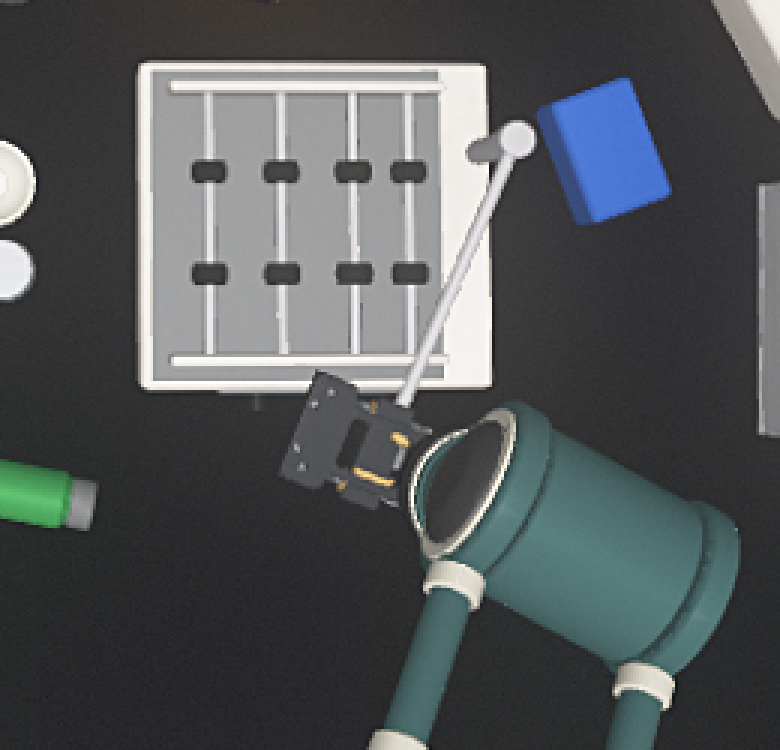

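The bar is swinging with the gripper (hub at 516,138 in the enlargement, knob under the gripper near 400,400). Continuing.

{"method": "jog_arm", "body": {
  "increments": [
    [-1,-19,0,0,0,-0.08,34],
    [-1,-21,0,0,0,-0.09,34],
    [-1,-21,0,0,0,-0.02,34],
    [-3,-21,0,0,0,0,34],
    [-4,-21,0,0,0,0,34],
    [-6,-20,0,0,0,0,34],
    [-8,-18,0,0,0,0,34],
    [0,0,0,0,0,0,34],
    [0,0,-30,0,0,0,34],
    [0,0,-40,0,0,0,34],
    [0,0,-30,0,0,0,34]
  ]
}}

```text
clock: 6.3
eef_pos: [0.406, -0.3281, 0.2665]
tool_rot: [0.0, 0.091, 0.996, -0.0]
contact_force: [0.6, -0.3, 1.0]
opening: 0.0343
```

Run:
```python
from arc import *
o=get_obs(); print(o["clock"],o["eef_pos"],o["contact_force"],o["joints"])
# view pose for rack: above, camera looks ahead along tool x tilt. rack centre ~(.585,.249)
# bottle-normal pose: tilt .611 toward az -.066, tool y along yaw
Rg=rot(-.066-np.pi/2,np.radians(35),-.066); print(Rg)
Rg2=rot(-.066+np.pi/2,np.radians(35),-.066); print(Rg2)
cur=toolT(o)[:3,:3]
for M in (Rg,Rg2): print(R.from_matrix(cur.T@M).as_rotvec())
```

```text
6.3 [ 0.40598213 -0.32807461  0.26653228] [ 0.63829105 -0.32401426  1.03232727] [-7.27640070e-01 -3.46056434e-02  1.91471493e+00  4.35314252e-04
  1.26092063e+00 -2.11534691e+00]
[[ 8.17368579e-01 -6.59520944e-02  5.72327640e-01]
 [-5.40247930e-02 -9.97822790e-01 -3.78285673e-02]
 [ 5.73576436e-01  2.07561179e-18 -8.19152044e-01]]
[[-8.17368579e-01  6.59520944e-02  5.72327640e-01]
 [ 5.40247930e-02  9.97822790e-01 -3.78285673e-02]
 [-5.73576436e-01  6.04484886e-17 -8.19152044e-01]]
[-0.90992431  0.05341984  2.88943627]
[-0.03578005 -0.60945778 -0.11355516]
```

Run:
```python
from pl import *
Rg=rot(-.066+np.pi/2,np.radians(35),-.066)
plan([((.50,-.05,.28),rot(np.pi/2),80),((.52,.254,.215),Rg,80)])
```

```text
[[-6,42,-2,0,0,-0.03,80],[-7,41,-2,0,0,-0.02,80],[-8,41,-2,0,0,-0.03,80],[-9,41,-2,0,0,-0.02,80],[-11,41,-2,0,0,-0.03,80],[-11,40,-2,0,0,-0.03,80],[-12,40,-1,0,0,-0.02,80],[-3,43,9,0,-0.09,0.01,80],[-1,44,10,0.01,-0.08,0.01,80],[-1,43,9,0,-0.09,0.01,80],[1,44,9,0,-0.09,0.01,80],[3,44,9,0,-0.09,0,80]]
[[2,43,8,0.01,-0.08,0.01,80],[5,44,8,0,-0.09,0.01,80]]
14 rows; end [0.5195 0.2544 0.2149]
```

{"method": "jog_arm", "body": {
  "increments": [
    [-6,42,-2,0,0,-0.03,80],
    [-7,41,-2,0,0,-0.02,80],
    [-8,41,-2,0,0,-0.03,80],
    [-9,41,-2,0,0,-0.02,80],
    [-11,41,-2,0,0,-0.03,80],
    [-11,40,-2,0,0,-0.03,80],
    [-12,40,-1,0,0,-0.02,80],
    [-3,43,9,0,-0.09,0.01,80],
    [-1,44,10,0.01,-0.08,0.01,80],
    [-1,43,9,0,-0.09,0.01,80],
    [1,44,9,0,-0.09,0.01,80],
    [3,44,9,0,-0.09,0,80]
  ]
}}

```text
clock: 7.5
eef_pos: [0.5128, 0.1691, 0.2315]
tool_rot: [0.221, 0.021, 0.975, -0.005]
contact_force: [-0.1, -0.8, 0.1]
opening: 0.0797
```

{"method": "jog_arm", "body": {
  "increments": [
    [2,43,8,0.01,-0.08,0.01,80],
    [5,44,8,0,-0.09,0.01,80],
    [0,0,0,0,0,0,80],
    [0,0,0,0,0,0,80]
  ]
}}

```text
clock: 7.9
eef_pos: [0.5175, 0.2364, 0.2151]
tool_rot: [0.283, 0.029, 0.959, -0.014]
contact_force: [0.7, -0.3, -0.5]
opening: 0.08
```

Run:
```python
from pl import *
o=get_obs(); T=toolT(o); print(o["clock"],o["eef_pos"],o["opening"],o["joints"])
print(T[:3,:3])
im=capture("wrist"); cv2.imwrite("pics/w2.png",im); np.save("w2T.npy",T)
im=im.copy()
for q,D,L,dc in (([.5823,.2004,.0991,-.066],.044,.156,.038),([.5887,.297,.0881,-.066],.032,.144,.026)):
    h=cv2.convexHull(proj("wrist",cyl(np.array(q[:3]),q[3],np.radians(35),D,L,dc),T).astype(np.float32))
    cv2.polylines(im,[h.astype(np.int32)],True,(0,0,255),1)
cv2.imwrite("pics/w2o.png",im)
t=capture("top"); cv2.imwrite("pics/t3.png",t)
```

```text
7.9 [0.51745835 0.23641844 0.21508191] 0.07995384801264012 [ 0.57237444 -0.14380611  2.21348263 -0.55592014  0.67369395 -0.56822088]
[[-0.83795181  0.06311303  0.54208257]
 [ 0.04774655  0.9979599  -0.04238276]
 [-0.54365157 -0.00963214 -0.83925574]]
```

View pics/w2o.png

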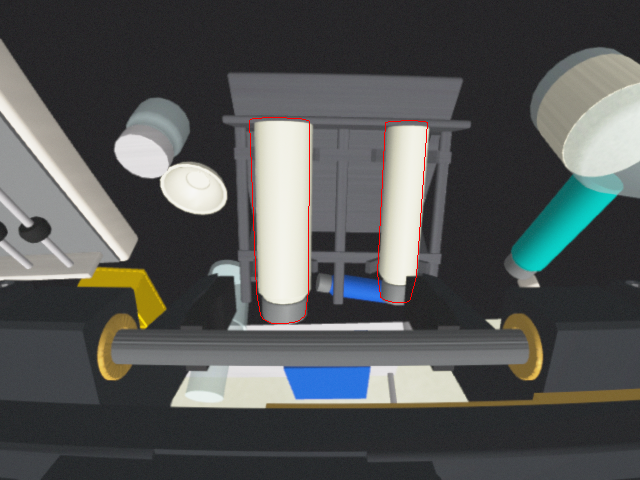

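View pics/t3.png

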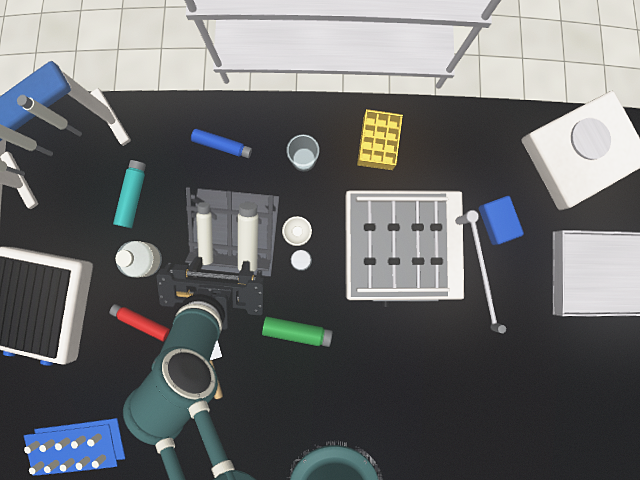

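```bash
cat > rk.py <<'E'
from pl import *
YAW=-.066; t=np.radians(35)
n=np.array([-np.sin(t)*np.cos(YAW),-np.sin(t)*np.sin(YAW),np.cos(t)])
Rg=rot(YAW+np.pi/2,t,YAW)
thick=np.array([.5823,.2009,.0991]); thin=np.array([.5887,.2972,.0881])
E
python3 - <<'E'
from rk import *
T=plan([(thick+.07*n,Rg,80,30)])
plan([(thick+.006*n,Rg,80,16)],T)
E
```

```text
[[4,-10,21,0,-0.01,0,80],[4,-10,22,0,-0.01,0,80],[4,-9,21,-0.01,-0.01,0,80]]
3 rows; end [0.5424 0.2038 0.1567]
[[0,0,16,0,0,0,80],[0,0,16,0,0,0,80],[0,0,16,0,0,0,80],[0,0,16,0,0,0,80]]
4 rows; end [0.5789 0.2016 0.1041]
```

{"method": "jog_arm", "body": {
  "increments": [
    [4,-10,21,0,-0.01,0,80],
    [4,-10,22,0,-0.01,0,80],
    [4,-9,21,-0.01,-0.01,0,80],
    [0,0,0,0,0,0,80],
    [0,0,0,0,0,0,80]
  ]
}}

```text
clock: 8.5
eef_pos: [0.5432, 0.2026, 0.1568]
tool_rot: [0.299, 0.031, 0.954, -0.01]
contact_force: [-0.1, -0.3, -0.3]
opening: 0.08
```

Run:
```python
from rk import *
o=get_obs(); T=toolT(o); print(o["clock"],o["eef_pos"]); print(R.from_matrix(T[:3,:3].T@Rg).as_rotvec())
plan([(thick+.006*n,Rg,80,16)],T)
```

```text
8.5 [0.54319003 0.20259293 0.1567841 ]
[ 0.00086245 -0.0040291   0.00131789]
[[0,0,16,0,0,0,80],[0,0,16,0,0,0,80],[1,1,16,0,0,0,80],[0,0,16,0,0,0,80]]
4 rows; end [0.5789 0.2013 0.1036]
```

{"method": "jog_arm", "body": {
  "increments": [
    [0,0,16,0,0,0,80],
    [0,0,16,0,0,0,80],
    [0,0,16,0,0,0,80],
    [0,0,15,0,0,0,80],
    [0,0,0,0,0,0,80],
    [0,0,0,0,0,0,80]
  ]
}}

```text
clock: 9.1
eef_pos: [0.5793, 0.2022, 0.106]
tool_rot: [0.299, 0.03, 0.954, -0.009]
contact_force: [0.1, -0.5, -0.4]
opening: 0.0798
```

{"method": "jog_arm", "body": {
  "increments": [
    [0,0,0,0,0,0,38],
    [0,0,0,0,0,0,38],
    [0,0,0,0,0,0,38],
    [0,0,0,0,0,0,38],
    [0,0,0,0,0,0,38],
    [0,0,0,0,0,0,38]
  ]
}}

```text
clock: 9.7
eef_pos: [0.5786, 0.2025, 0.1048]
tool_rot: [0.299, 0.029, 0.954, -0.009]
contact_force: [-2.9, 3.5, 2.3]
opening: 0.0435
```

Run:
```python
from rk import *
o=get_obs(); T=toolT(o); print(o["clock"],o["eef_pos"],o["opening"],o["contact_force"]); np.save("g1T.npy",T)
cv2.imwrite("pics/w3.png",capture("wrist"))
```

```text
9.7 [0.57859132 0.20253331 0.10483294] 0.043504204815384674 [-2.91517912  3.51277475  2.27936348]
```

View pics/w3.png

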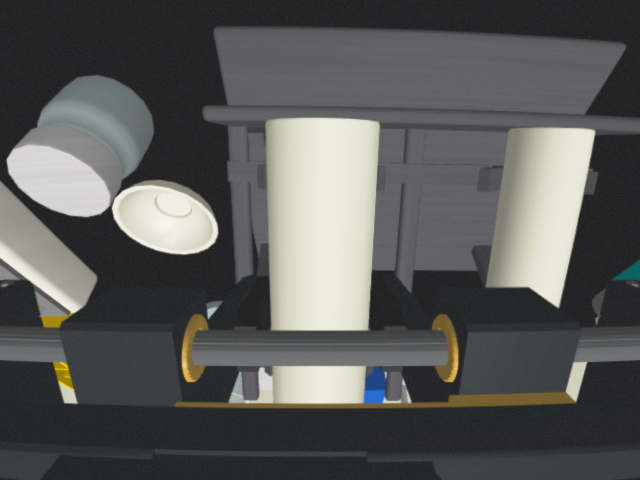

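Run:
```python
from rk import *
m=camera_model("wrist"); I=np.eye(4)
for c in (-.005,0,.005):
    print(c,proj("wrist",[[c+.078,0,-.016],[c+.078,-.022,.006],[c+.078,.022,.006]],I).round(1))
T=np.load("g1T.npy"); print((T[:3,:3].T@(thick-T[:3,3])).round(4))
up=np.array([0,0,1.])
plan([(T[:3,3]+.06*n,T[:3,:3],38,20),((.56,.12,.26),rot(np.pi/2),38),((.5789,-.091,.26),rot(np.pi/2+.021),38,40)])
```

```text
-0.005 [[320.1 128.3]
 [262.4 131. ]
 [377.9 131.1]]
0 [[320.2 111.7]
 [261.9 117.3]
 [378.4 117.3]]
0.005 [[320.2  94.9]
 [261.4 103.3]
 [378.9 103.4]]
[ 0.0002 -0.0014  0.0069]
[[0,0,-20,0,0,0,38],[0,0,-20,0,0,0,38],[0,0,-20,0,0,0,38],[-16,-17,-15,0,0.12,-0.01,38],[-13,-16,-17,-0.01,0.12,-0.01,38],[-11,-17,-18,0,0.12,-0.02,38],[-9,-17,-20,0,0.13,-0.01,38],[-5,-17,-20,-0.01,0.12,-0.01,38],[-3,-35,0,0,0,0,38],[-3,-35,0,0,0,-0.01,38],[-3,-36,0,0,0,0,38],[-3,-35,-1,0,0,0,38]]
[[-3,-35,0,0,0,-0.01,38],[-2,-35,0,0,0,0,38]]
14 rows; end [ 0.5786 -0.0906  0.2601]
```

{"method": "jog_arm", "body": {
  "increments": [
    [0,0,-10,0,0,0,38],
    [0,0,-20,0,0,0,38],
    [0,0,-25,0,0,0,38],
    [-16,-17,-15,0,0.12,-0.01,38],
    [-13,-16,-17,-0.01,0.12,-0.01,38],
    [-11,-17,-18,0,0.12,-0.02,38],
    [-9,-17,-20,0,0.13,-0.01,38],
    [-5,-17,-20,-0.01,0.12,-0.01,38],
    [-3,-35,0,0,0,0,38],
    [-3,-35,0,0,0,-0.01,38],
    [-3,-36,0,0,0,0,38],
    [-3,-35,-1,0,0,0,38]
  ]
}}

```text
clock: 10.95
eef_pos: [0.5635, -0.0156, 0.2459]
tool_rot: [0.037, 0.004, 0.999, -0.008]
contact_force: [-0.0, -0.4, -2.4]
opening: 0.0434
```

{"method": "jog_arm", "body": {
  "increments": [
    [-3,-35,0,0,0,-0.01,38],
    [-2,-30,0,0,0,0,38],
    [0,0,0,0,0,0,38],
    [0,0,0,0,0,0,38]
  ]
}}

```text
clock: 11.35
eef_pos: [0.5686, -0.0796, 0.2475]
tool_rot: [0.037, 0.0, 0.999, -0.008]
contact_force: [-0.6, -0.5, -1.8]
opening: 0.0435
```

Run:
```python
from rk import *
o=get_obs(); T=toolT(o); print(o["clock"],o["eef_pos"],o["opening"],o["contact_force"]); 
print(R.from_matrix(T[:3,:3].T@rot(np.pi/2+.021)).as_rotvec())
im=capture("wrist");cv2.imwrite("pics/w4.png",im); cv2.imwrite("pics/s4.png",capture("scene"))
M=np.array([[x,y,.068] for x in (.038,-.038) for y in [.085,.031,-.023,-.065]]); p=[.58007,-.14903,.0209]
c,s=np.cos(p[2]),np.sin(p[2]); W=np.c_[p[0]+c*M[:,0]-s*M[:,1],p[1]+s*M[:,0]+c*M[:,1],M[:,2]]
print(proj("wrist",W,T).round(0).tolist())
plan([((.5765,-.091,.15),rot(np.pi/2+.021),38,30)])
```

```text
11.35 [ 0.56855971 -0.07962543  0.24754131] 0.04351067570536712 [-0.58659257 -0.49646105 -1.81871342]
[-0.01727252  0.07440118 -0.0219626 ]
[[340.0, 253.0], [284.0, 254.0], [230.0, 254.0], [188.0, 255.0], [340.0, 174.0], [280.0, 175.0], [220.0, 177.0], [175.0, 178.0]]
[[0,-3,25,0,0.02,0,38],[-1,-2,24,-0.01,0.02,-0.01,38],[-1,-3,25,0,0.02,-0.01,38],[-1,-3,24,-0.01,0.02,0,38]]
4 rows; end [ 0.5764 -0.0907  0.1501]
```

View pics/w4.png

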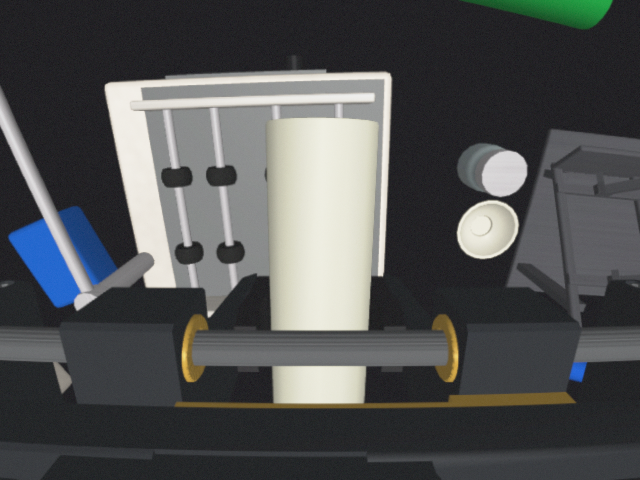

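View pics/s4.png

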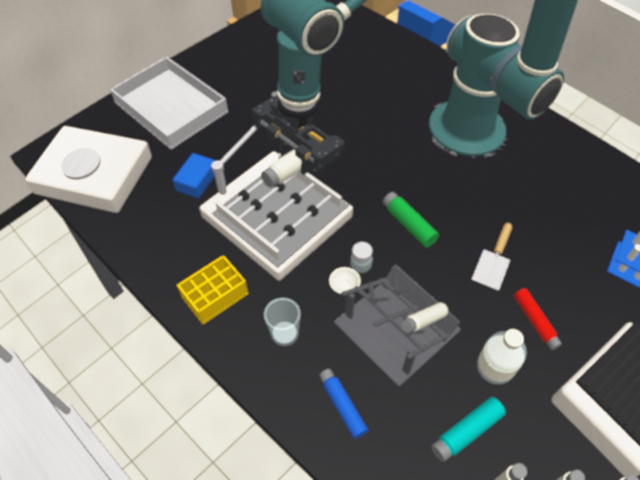

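{"method": "jog_arm", "body": {
  "increments": [
    [0,-3,25,0,0.02,0,38],
    [-1,-2,24,-0.01,0.02,-0.01,38],
    [-1,-3,25,0,0.02,-0.01,38],
    [-1,-3,24,-0.01,0.01,0,38],
    [0,0,0,0,0,0,38],
    [0,0,0,0,0,0,38],
    [0,0,0,0,0,0,38]
  ]
}}

```text
clock: 12.15
eef_pos: [0.5782, -0.0911, 0.1522]
tool_rot: [0.004, -0.011, 1.0, 0.0]
contact_force: [0.1, 0.0, -2.7]
opening: 0.0432
```

Run:
```python
from rk import *
o=get_obs(); T=toolT(o); print(o["clock"],o["eef_pos"],o["opening"],o["contact_force"]); 
print(R.from_matrix(T[:3,:3].T@rot(np.pi/2+.021)).as_rotvec())
im=capture("wrist");cv2.imwrite("pics/w5.png",im)
M=np.array([[x,y,.068] for x in (.038,-.038) for y in [.085,.031,-.023,-.065]]); p=[.58007,-.14903,.0209]
c,s=np.cos(p[2]),np.sin(p[2]); W=np.c_[p[0]+c*M[:,0]-s*M[:,1],p[1]+s*M[:,0]+c*M[:,1],M[:,2]]
print(proj("wrist",W,T).round(0).tolist())
plan([((.5765,-.091,.100),rot(np.pi/2+.021),38,13)])
```

```text
12.15 [ 0.57819524 -0.09114095  0.15220126] 0.04324617042628046 [ 0.06776142  0.02301448 -2.71734153]
[0.00087546 0.00883246 0.00037002]
[[359.0, 302.0], [281.0, 302.0], [204.0, 302.0], [145.0, 301.0], [363.0, 192.0], [277.0, 192.0], [192.0, 193.0], [128.0, 193.0]]
[[1,0,13,0,0,0,38],[0,0,13,0,0,0,38],[1,0,13,0,0.01,0,38],[0,0,14,0,0,0,38]]
4 rows; end [ 0.5767 -0.0913  0.0995]
```

View pics/w5.png

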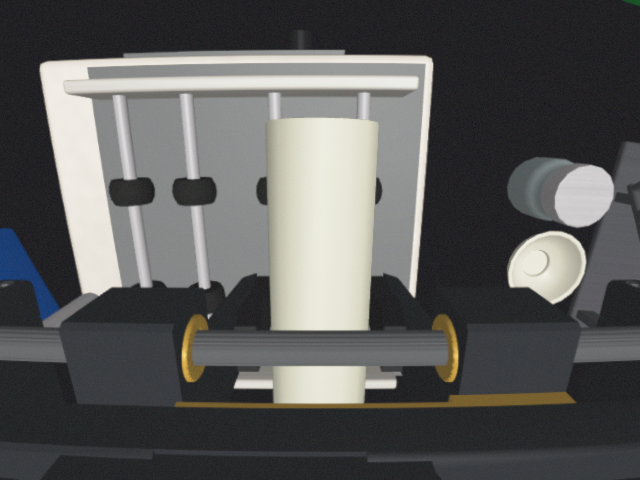

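{"method": "jog_arm", "body": {
  "increments": [
    [1,0,13,0,0,0,38],
    [0,0,13,0,0,0,38],
    [1,0,13,0,0.01,0,38],
    [0,0,12,0,0,0,38],
    [0,0,0,0,0,0,38],
    [0,0,0,0,0,0,38]
  ]
}}

```text
clock: 12.8
eef_pos: [0.575, -0.0917, 0.0986]
tool_rot: [-0.003, -0.01, 1.0, 0.001]
contact_force: [-0.2, 0.9, -2.6]
opening: 0.0433
```

{"method": "jog_arm", "body": {
  "increments": [
    [0,0,2,0,0,0,38],
    [0,0,2,0,0,0,38],
    [0,0,0,0,0,0,38],
    [0,0,0,0,0,0,38]
  ]
}}

```text
clock: 13.2
eef_pos: [0.5757, -0.0918, 0.0958]
tool_rot: [-0.002, -0.01, 1.0, 0.001]
contact_force: [0.6, -0.7, -2.9]
opening: 0.0434
```

{"method": "jog_arm", "body": {
  "increments": [
    [0,0,1,0,0,0,38],
    [0,0,1,0,0,0,38],
    [0,0,0,0,0,0,38]
  ]
}}

```text
clock: 13.5
eef_pos: [0.5754, -0.0917, 0.0935]
tool_rot: [-0.002, -0.01, 1.0, 0.001]
contact_force: [0.5, -0.1, -2.2]
opening: 0.0433
```

{"method": "jog_arm", "body": {
  "increments": [
    [0,0,1,0,0,0,38],
    [0,0,0,0,0,0,38],
    [0,0,0,0,0,0,38]
  ]
}}

```text
clock: 13.8
eef_pos: [0.5756, -0.0919, 0.0928]
tool_rot: [-0.002, -0.01, 1.0, 0.0]
contact_force: [-0.1, -1.5, -0.6]
opening: 0.0432
```

{"method": "jog_arm", "body": {
  "increments": [
    [0,0,1,0,0,0,38],
    [0,0,0,0,0,0,38],
    [0,0,0,0,0,0,38]
  ]
}}

```text
clock: 14.1
eef_pos: [0.5757, -0.0918, 0.0924]
tool_rot: [-0.002, -0.01, 1.0, 0.0]
contact_force: [-2.8, 0.0, 5.6]
opening: 0.0437
```

{"method": "jog_arm", "body": {
  "increments": [
    [0,0,0,0,0,0,46],
    [0,0,0,0,0,0,49],
    [0,0,0,0,0,0,56],
    [0,0,0,0,0,0,64],
    [0,0,0,0,0,0,64]
  ]
}}

```text
clock: 14.6
eef_pos: [0.5754, -0.0916, 0.0914]
tool_rot: [-0.002, -0.01, 1.0, 0.001]
contact_force: [-1.1, -0.2, -0.3]
opening: 0.064
```

Run:
```python
from rk import *
o=get_obs(); T=toolT(o); print(o["clock"],o["eef_pos"],o["opening"],o["contact_force"])
im=capture("wrist");cv2.imwrite("pics/w6.png",im)
```

```text
14.6 [ 0.57544633 -0.09164654  0.09135941] 0.06402749651080805 [-1.0588868  -0.16030802 -0.3200548 ]
```

View pics/w6.png

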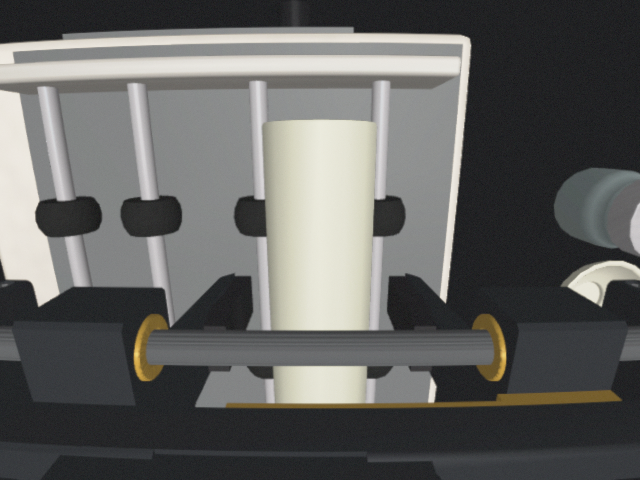

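Run:
```python
from rk import *
plan([((.5755,-.0916,.15),rot(np.pi/2+.021),64,20),((.565,.0,.24),rot(np.pi/2),70,45),(thin+.13*n,Rg,70,40),(thin+.07*n,Rg,70,30)])
```

```text
[[0,0,-20,0,0,0,64],[0,0,-19,0,0,0,64],[0,0,-20,0,0,0,64],[3,31,-30,0,0,0.01,70],[3,30,-30,0,0,0,70],[4,31,-29,0,0,0.01,70],[6,38,6,0,-0.08,0.01,70],[7,37,5,0.01,-0.07,0.01,70],[8,38,4,0,-0.08,0,70],[8,38,4,0,-0.08,0.01,70],[9,37,3,0,-0.07,0.01,70],[9,38,2,0.01,-0.08,0.01,70]]
[[10,37,1,0,-0.08,0.01,70],[10,38,0,0,-0.07,0,70],[0,0,30,0,0,0,70],[0,-1,30,0,0,0,70]]
16 rows; end [0.5484 0.2994 0.1459]
```

{"method": "jog_arm", "body": {
  "increments": [
    [0,0,-20,0,0,0,64],
    [0,0,-19,0,0,0,64],
    [0,0,-20,0,0,0,64],
    [3,31,-30,0,0,0.01,70],
    [3,30,-30,0,0,0,70],
    [4,31,-29,0,0,0.01,70],
    [6,38,6,0,-0.08,0.01,70],
    [7,37,5,0.01,-0.07,0.01,70],
    [8,38,4,0,-0.08,0,70],
    [8,38,4,0,-0.08,0.01,70],
    [9,37,3,0,-0.07,0.01,70],
    [9,38,2,0.01,-0.08,0.01,70]
  ]
}}

```text
clock: 15.85
eef_pos: [0.5269, 0.227, 0.2066]
tool_rot: [0.227, 0.026, 0.973, -0.008]
contact_force: [1.6, -0.6, -0.5]
opening: 0.0698
```

{"method": "jog_arm", "body": {
  "increments": [
    [10,37,1,0,-0.08,0.01,70],
    [10,38,0,0,-0.07,0,70],
    [0,0,0,0,0,0,70],
    [0,0,0,0,0,0,70]
  ]
}}

```text
clock: 16.25
eef_pos: [0.5144, 0.2973, 0.1952]
tool_rot: [0.292, 0.027, 0.956, -0.011]
contact_force: [-0.6, -0.1, 0.3]
opening: 0.0699
```

Run:
```python
from rk import *
o=get_obs(); T=toolT(o); print(o["clock"],o["eef_pos"],o["opening"],o["contact_force"],o["joints"])
cv2.imwrite("pics/t7.png",capture("top")[150:350,150:520].repeat(2,0).repeat(2,1))
im=capture("wrist");
h=cv2.convexHull(proj("wrist",cyl(thin,YAW,t,.032,.144,.026),T).astype(np.float32)); cv2.polylines(im,[h.astype(np.int32)],True,(0,0,255),1)
cv2.imwrite("pics/w7.png",im)
plan([(thin+.07*n,Rg,70,25)])
```

```text
16.25 [0.51439323 0.29733842 0.1952313 ] 0.06987420825799934 [-0.59061277 -0.13448482  0.34641642] [ 0.69235842 -0.05005824  2.17658639 -0.66533898  0.67296831 -0.36340859]
[[0,2,20,0,-0.01,0,70],[1,2,20,0,0,0,70],[1,2,20,0,-0.01,0,70]]
3 rows; end [0.5484 0.2996 0.1455]
```

View pics/t7.png

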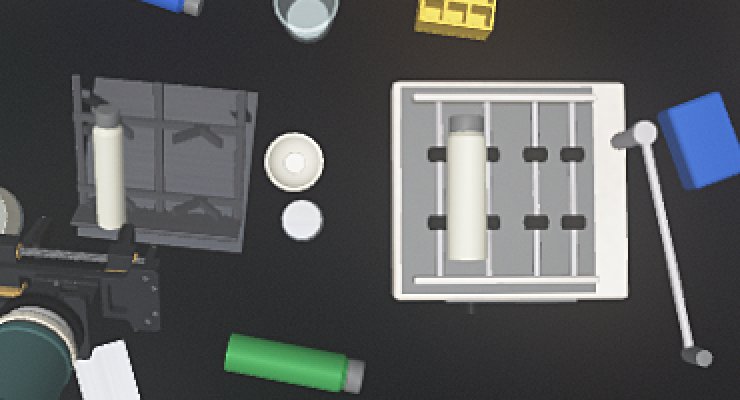

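View pics/w7.png

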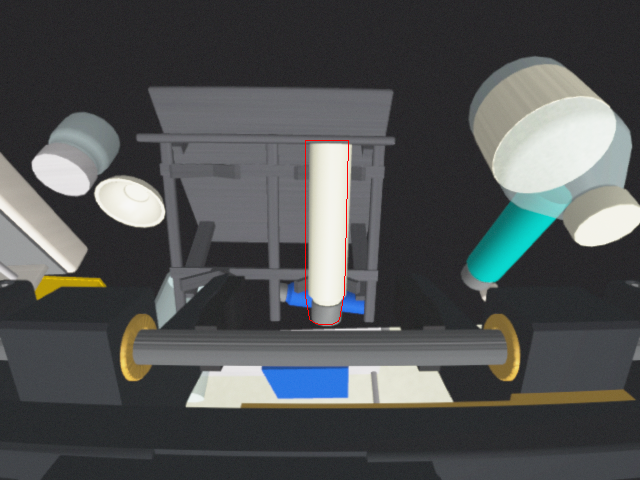

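```bash
sed -i 's/.2972,/.2985,/' rk.py
python3 - <<'E'
from rk import *
plan([(thin+.07*n,Rg,70,25),(thin+.008*n,Rg,70,16)])
E
```

```text
[[1,3,20,0,-0.01,0,70],[0,2,20,0,0,0,70],[1,3,20,0,-0.01,0,70],[0,0,16,0,0,0,70],[0,0,15,0,0,0,70],[0,0,16,0,0,0,70],[0,0,15,0,0,0,70]]
7 rows; end [0.5842 0.2991 0.0949]
```

{"method": "jog_arm", "body": {
  "increments": [
    [1,3,20,0,-0.01,0,70],
    [0,2,20,0,0,0,70],
    [1,3,20,0,-0.01,0,70],
    [0,0,16,0,0,0,70],
    [0,0,15,0,0,0,70],
    [0,0,14,0,0,0,70],
    [0,0,10,0,0,0,70],
    [0,0,0,0,0,0,70],
    [0,0,0,0,0,0,70]
  ]
}}

```text
clock: 17.25
eef_pos: [0.5802, 0.2996, 0.1005]
tool_rot: [0.302, 0.029, 0.953, -0.011]
contact_force: [-0.2, -0.5, 0.4]
opening: 0.0701
```

Run:
```python
from rk import *
o=get_obs(); T=toolT(o); print(o["clock"],o["eef_pos"],o["contact_force"],(T[:3,:3].T@(thin-T[:3,3])).round(4),R.from_matrix(T[:3,:3].T@Rg).as_rotvec())
```

```text
17.25 [0.58021644 0.29957186 0.10046515] [-0.20425596 -0.48899059  0.43235966] [ 0.0002 -0.0005  0.015 ] [-0.00141767  0.00393086  0.00465558]
```

{"method": "jog_arm", "body": {
  "increments": [
    [0,0,7,0,0,0,70],
    [0,0,0,0,0,0,70],
    [0,0,0,0,0,0,27],
    [0,0,0,0,0,0,27],
    [0,0,0,0,0,0,27],
    [0,0,0,0,0,0,27],
    [0,0,0,0,0,0,27],
    [0,0,0,0,0,0,27]
  ]
}}

```text
clock: 18.05
eef_pos: [0.5838, 0.2986, 0.0946]
tool_rot: [0.302, 0.029, 0.953, -0.012]
contact_force: [-1.8, -4.8, 3.6]
opening: 0.0313
```

Run:
```python
from rk import *
o=get_obs(); T=toolT(o); print(o["clock"],o["eef_pos"],o["contact_force"],o["opening"],(T[:3,:3].T@(thin-T[:3,3])).round(4))
cv2.imwrite("pics/w8.png",capture("wrist"))
z=.008
for c in (-.005,0,.005): print(c,proj("wrist",[[c+.072,0,z-.016],[c+.072,-.016,z],[c+.072,.016,z]],np.eye(4)).round(1).tolist())
plan([(T[:3,3]+.06*n,T[:3,:3],27,20),((.57,.15,.26),rot(np.pi/2),27,40),((.5785,-.193,.25),rot(np.pi/2+.021),27,40)])
```

```text
18.05 [0.58378929 0.29863141 0.09464957] [-1.81926493 -4.8203671   3.55817613] 0.03130192629493004 [-0.0002  0.0002  0.0082]
-0.005 [[320.1, 147.4], [279.1, 147.1], [361.0, 147.1]]
0 [[320.1, 132.4], [278.8, 133.8], [361.4, 133.9]]
0.005 [[320.1, 117.1], [278.4, 120.3], [361.8, 120.4]]
[[0,0,-20,0,0,0,27],[0,0,-20,0,0,0,27],[0,0,-20,0,0,0,27],[-18,-30,-15,-0.01,0.12,-0.01,27],[-16,-30,-18,0,0.13,-0.01,27],[-13,-30,-20,0,0.12,-0.02,27],[-11,-31,-21,-0.01,0.12,-0.01,27],[-7,-30,-22,-0.01,0.12,-0.01,27],[-1,-38,1,0,0,0,27],[-1,-38,1,0,0,0,27],[-1,-38,1,0,0,-0.01,27],[0,-38,1,0,0,0,27]]
[[-1,-39,1,0,0,0,27],[0,-38,0,0,0,0,27],[-1,-38,1,0,0,-0.01,27],[0,-38,1,0,0,0,27],[0,-38,1,0,0,0,27]]
17 rows; end [ 0.5783 -0.193   0.2502]
```

View pics/w8.png

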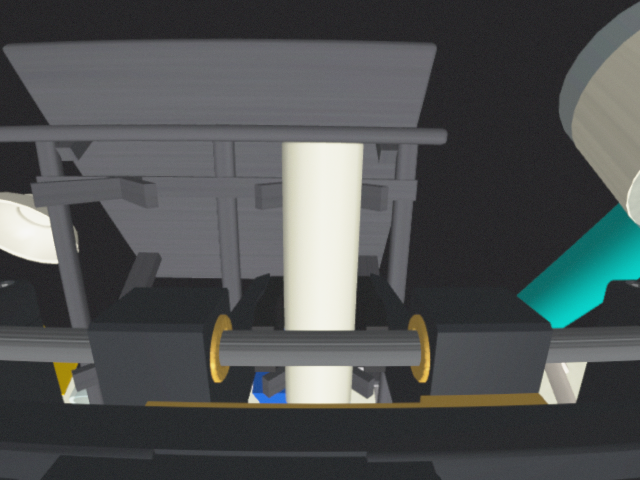

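{"method": "jog_arm", "body": {
  "increments": [
    [0,0,-10,0,0,0,27],
    [0,0,-20,0,0,0,27],
    [0,0,-25,0,0,0,27],
    [-18,-30,-15,-0.01,0.12,-0.01,27],
    [-16,-30,-18,0,0.13,-0.01,27],
    [-13,-30,-20,0,0.12,-0.02,27],
    [-11,-31,-21,-0.01,0.12,-0.01,27],
    [-7,-30,-22,-0.01,0.12,-0.01,27],
    [-1,-38,1,0,0,0,27],
    [-1,-38,1,0,0,0,27],
    [-1,-38,1,0,0,-0.01,27],
    [0,-38,1,0,0,0,27]
  ]
}}

```text
clock: 19.3
eef_pos: [0.5602, 0.0223, 0.2337]
tool_rot: [0.064, 0.008, 0.998, -0.01]
contact_force: [0.2, -0.2, -2.7]
opening: 0.0314
```

Run:
```python
from rk import *
o=get_obs(); T=toolT(o); print(o["clock"],o["eef_pos"],o["contact_force"],o["opening"],R.from_matrix(T[:3,:3].T@rot(np.pi/2+.021)).as_rotvec())
plan([((.5775,-.193,.23),rot(np.pi/2+.021),27,40)])
```

```text
19.3 [0.56021719 0.02232306 0.2337031 ] [ 0.16772301 -0.20735155 -2.72996501] 0.03142710812494378 [-0.02145795  0.12765098 -0.03600472]
[[-3,-36,2,0,0.02,-0.01,27],[-3,-36,1,-0.01,0.02,0,27],[-3,-36,2,0,0.02,-0.01,27],[-3,-35,1,0,0.03,0,27],[-3,-36,1,-0.01,0.02,-0.01,27],[-2,-36,1,0,0.02,-0.01,27]]
6 rows; end [ 0.5777 -0.1928  0.2297]
```

{"method": "jog_arm", "body": {
  "increments": [
    [-3,-36,2,0,0.02,-0.01,27],
    [-3,-36,1,-0.01,0.02,0,27],
    [-3,-36,2,0,0.02,-0.01,27],
    [-3,-35,1,0,0.03,0,27],
    [-3,-36,1,-0.01,0.02,-0.01,27],
    [-2,-30,1,0,0.02,-0.01,27],
    [0,0,0,0,0,0,27],
    [0,0,0,0,0,0,27]
  ]
}}

```text
clock: 20.1
eef_pos: [0.5775, -0.1858, 0.2293]
tool_rot: [-0.002, -0.011, 1.0, -0.0]
contact_force: [0.2, -0.2, -2.3]
opening: 0.0313
```

Run:
```python
from rk import *
o=get_obs(); T=toolT(o); print(o["clock"],o["eef_pos"],o["contact_force"],o["opening"],R.from_matrix(T[:3,:3].T@rot(np.pi/2+.021)).as_rotvec())
plan([((.5775,-.193,.15),rot(np.pi/2+.021),27,25)])
im=capture("wrist");cv2.imwrite("pics/w9.png",im)
```

```text
20.1 [ 0.57750103 -0.18577028  0.22931079] [ 0.19844316 -0.18921148 -2.29399655] 0.03126605613228641 [-0.00091196 -0.00320773  0.00154426]
[[0,-2,20,0,0,0,27],[0,-2,20,0,0,0,27],[0,-1,19,0,0,0,27],[0,-2,20,0,0,0,27]]
4 rows; end [ 0.5774 -0.1928  0.1503]
```

View pics/w9.png

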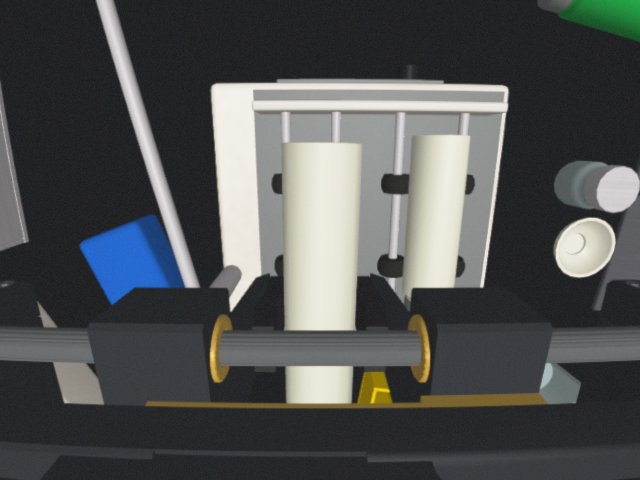

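{"method": "jog_arm", "body": {
  "increments": [
    [0,-2,20,0,0,0,27],
    [0,-2,20,0,0,0,27],
    [0,-1,19,0,0,0,27],
    [0,-2,20,0,0,0,27],
    [0,0,13,0,0,0,27],
    [0,0,13,0,0,0,27],
    [0,0,8,0,0,0,27],
    [0,0,0,0,0,0,27],
    [0,0,0,0,0,0,27]
  ]
}}

```text
clock: 21.05
eef_pos: [0.5778, -0.193, 0.1174]
tool_rot: [-0.001, -0.012, 1.0, -0.001]
contact_force: [-0.4, 0.0, -1.4]
opening: 0.0313
```

Run:
```python
from rk import *
o=get_obs(); T=toolT(o); print(o["clock"],o["eef_pos"],o["contact_force"],o["opening"],R.from_matrix(T[:3,:3].T@rot(np.pi/2+.021)).as_rotvec())
plan([((.5775,-.193,.097),rot(np.pi/2+.021),27,25)])
im=capture("wrist");cv2.imwrite("pics/w10.png",im)
cv2.imwrite("pics/s10.png",capture("scene")[110:290,150:400].repeat(3,0).repeat(3,1))
```

```text
21.05 [ 0.5777695  -0.19304857  0.11742448] [-0.41646793  0.00225867 -1.36575682] 0.031344544606604165 [-0.00227219 -0.0024357   0.00281717]
[[0,0,20,0,0,0,27]]
1 rows; end [ 0.5777 -0.1931  0.0974]
```

View pics/w10.png

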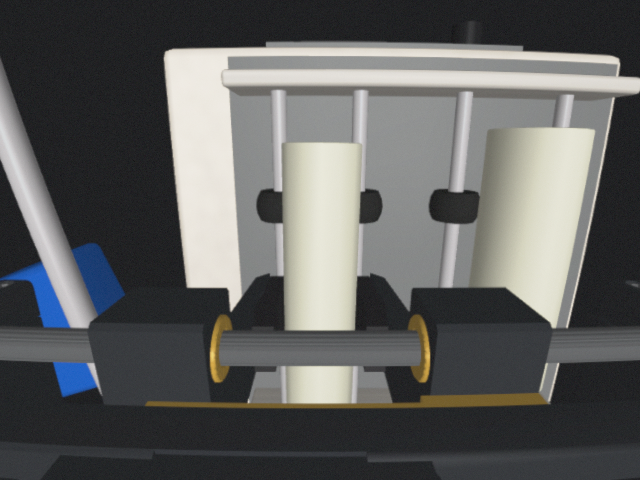

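View pics/s10.png

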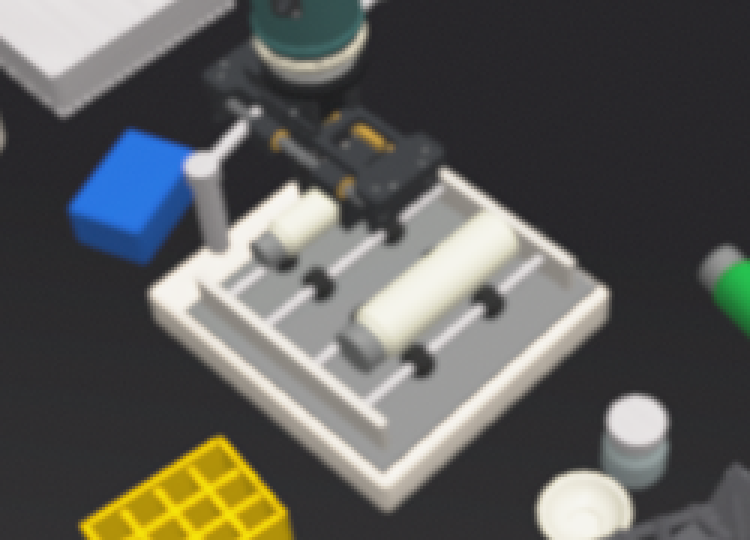

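{"method": "jog_arm", "body": {
  "increments": [
    [0,0,10,0,0,0,27],
    [0,0,9,0,0,0,27],
    [0,0,3,0,0,0,27],
    [0,0,0,0,0,0,27],
    [0,0,0,0,0,0,27]
  ]
}}

```text
clock: 21.65
eef_pos: [0.5772, -0.1931, 0.0946]
tool_rot: [-0.002, -0.012, 1.0, -0.001]
contact_force: [0.3, -0.4, -2.4]
opening: 0.031
```

{"method": "jog_arm", "body": {
  "increments": [
    [0,0,1,0,0,0,27],
    [0,0,0,0,0,0,27],
    [0,0,0,0,0,0,27]
  ]
}}

```text
clock: 21.95
eef_pos: [0.5775, -0.1932, 0.0942]
tool_rot: [-0.001, -0.012, 1.0, -0.001]
contact_force: [-0.2, -0.2, -1.6]
opening: 0.0315
```

{"method": "jog_arm", "body": {
  "increments": [
    [0,0,1,0,0,0,27],
    [0,0,0,0,0,0,27],
    [0,0,0,0,0,0,27]
  ]
}}

```text
clock: 22.25
eef_pos: [0.5773, -0.1931, 0.0929]
tool_rot: [-0.002, -0.012, 1.0, -0.001]
contact_force: [-0.8, -0.6, -1.7]
opening: 0.0312
```

{"method": "jog_arm", "body": {
  "increments": [
    [0,0,1,0,0,0,27],
    [0,0,0,0,0,0,27],
    [0,0,0,0,0,0,27]
  ]
}}

```text
clock: 22.55
eef_pos: [0.5775, -0.1934, 0.0922]
tool_rot: [-0.001, -0.012, 1.0, -0.001]
contact_force: [-0.2, -0.7, -0.7]
opening: 0.0313
```

{"method": "jog_arm", "body": {
  "increments": [
    [0,0,1,0,0,0,27],
    [0,0,0,0,0,0,27],
    [0,0,0,0,0,0,27]
  ]
}}

```text
clock: 22.85
eef_pos: [0.5776, -0.1935, 0.0915]
tool_rot: [-0.001, -0.012, 1.0, -0.001]
contact_force: [-0.5, -1.9, 1.9]
opening: 0.0312
```

{"method": "jog_arm", "body": {
  "increments": [
    [0,0,0,0,0,0,34],
    [0,0,0,0,0,0,37],
    [0,0,0,0,0,0,44],
    [0,0,0,0,0,0,52],
    [0,0,0,0,0,0,52]
  ]
}}

```text
clock: 23.35
eef_pos: [0.5772, -0.193, 0.0908]
tool_rot: [-0.002, -0.012, 1.0, -0.001]
contact_force: [0.9, -0.5, -0.2]
opening: 0.052
```

Run:
```python
from rk import *
o=get_obs(); T=toolT(o); print(o["clock"],o["eef_pos"],o["opening"],o["contact_force"])
im=capture("wrist");cv2.imwrite("pics/w11.png",im)
```

```text
23.35 [ 0.57724839 -0.19300715  0.09083298] 0.052046484440261574 [ 0.86700741 -0.51072095 -0.21241497]
```

View pics/w11.png

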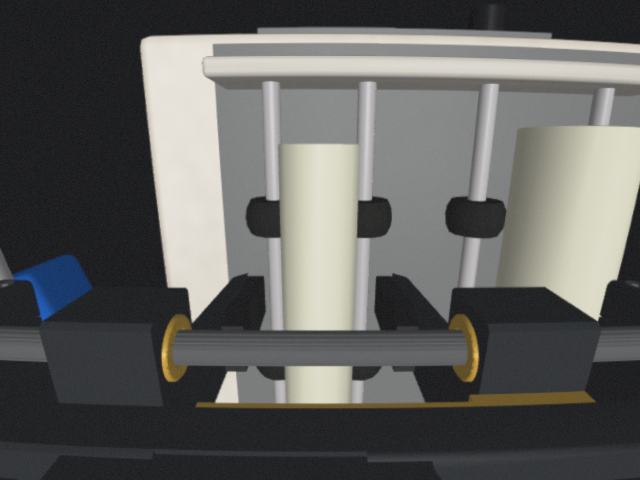

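{"method": "jog_arm", "body": {
  "increments": [
    [0,0,-15,0,0,0,52],
    [0,0,-20,0,0,0,52],
    [0,0,-30,0,0,0,52],
    [0,0,-35,0,0,0,44],
    [0,0,-35,0,0,0,36]
  ]
}}

```text
clock: 23.9
eef_pos: [0.5776, -0.1928, 0.2283]
tool_rot: [-0.001, -0.012, 1.0, -0.001]
contact_force: [0.8, 0.1, 0.3]
opening: 0.0382
```

Run:
```python
from arc import *
o=get_obs(); T=toolT(o); print(o["clock"],o["eef_pos"],o["opening"],o["contact_force"])
t=capture("top"); cv2.imwrite("pics/t12.png",t[170:370,330:530].repeat(3,0).repeat(3,1))
```

```text
23.9 [ 0.5775943  -0.19276967  0.22826159] 0.038192776177394715 [0.82153858 0.09697637 0.2523275 ]
```

View pics/t12.png

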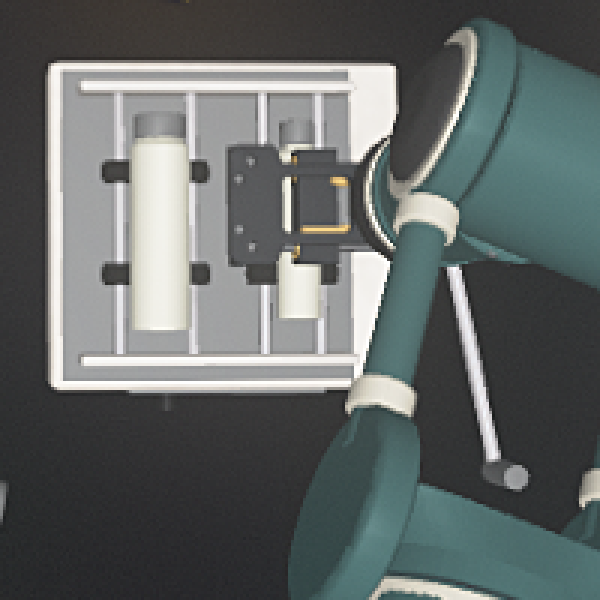

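Run:
```python
from arc import *
k=pix2z("top",(502,329),.17); d=k[:2]-H; f=np.arctan2(-d[0],d[1]); print(k,f,np.hypot(*d))
p=(H[0]-.24*np.sin(f),H[1]+.24*np.cos(f))
plan([((.5,-.25,.235),rot(1.5),34),((*p,.225),rot(1.4),34),])
```

```text
[ 0.40552187 -0.32651617  0.17      ] 1.7977448201069701 0.23828843772123023
[[27,-18,0,0,0,0.03,34],[27,-19,0,0,0.01,0.03,34],[27,-19,1,-0.01,0,0.03,34],[30,-28,3,0,0,0.03,34],[29,-29,4,0,0,0.04,34],[29,-30,3,0,0,0.03,34]]
6 rows; end [ 0.4034 -0.3273  0.2248]
```

{"method": "jog_arm", "body": {
  "increments": [
    [27,-18,0,0,0,0.03,34],
    [27,-19,0,0,0.01,0.03,34],
    [27,-19,1,0,0,0.03,34],
    [30,-28,3,0,0,0.03,34],
    [29,-29,4,0,0,0.04,34],
    [29,-30,3,0,0,0.03,34],
    [0,0,0,0,0,0,34],
    [0,0,0,0,0,0,34]
  ]
}}

```text
clock: 24.75
eef_pos: [0.3997, -0.3267, 0.2179]
tool_rot: [-0.006, 0.084, 0.996, -0.002]
contact_force: [0.5, 1.0, -0.0]
opening: 0.0337
```

Run:
```python
from arc import *
o=get_obs(); T=toolT(o); print(o["clock"],o["eef_pos"],o["opening"])
cv2.imwrite("pics/w13.png",capture("wrist"))
print(proj("wrist",[[.4055,-.3265,.17]],T))
f=1.79
p=(H[0]-.24*np.sin(f),H[1]+.24*np.cos(f))
T=plan([((*p,.166),rot(1.4),34,20)])
```

```text
24.75 [ 0.39965412 -0.32674483  0.21794417] 0.03367557085329512
[[322.5159295  280.04940891]]
[[-1,1,17,0,0,0,34],[-1,0,18,0,-0.01,0,34],[-1,1,17,0,0,0,34]]
3 rows; end [ 0.4032 -0.325   0.1659]
```

View pics/w13.png

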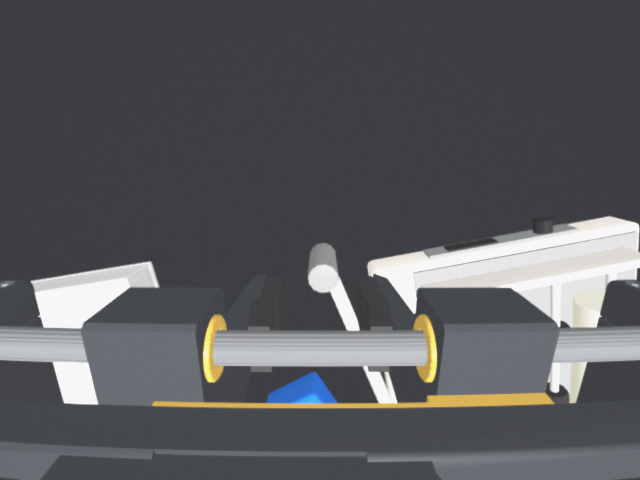

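{"method": "jog_arm", "body": {
  "increments": [
    [-1,1,17,0,0,0,34],
    [-1,0,18,0,-0.01,0,34],
    [-1,1,16,0,0,0,34],
    [0,0,0,0,0,0,34]
  ]
}}

```text
clock: 25.2
eef_pos: [0.4027, -0.3227, 0.164]
tool_rot: [-0.003, 0.082, 0.997, -0.0]
contact_force: [-1.1, 0.7, 0.1]
opening: 0.0336
```

Run:
```python
from arc import *
o=get_obs(); print(o["clock"],o["eef_pos"],o["contact_force"])
d=o["eef_pos"][:2]-H; f=np.arctan2(-d[0],d[1]); print(f,np.hypot(*d))
plan(arc(f,0.0,int(f/.085),.165,34))
```

```text
25.2 [ 0.40274603 -0.32265336  0.16395715] [-1.13032078  0.74867826  0.1009423 ]
1.77947158234119 0.24016403560371105
[[7,20,-1,0,-0.01,0.01,34],[5,21,0,0,0,0,34],[3,21,0,0,0,0,34],[2,21,0,0,0,0,34],[0,22,0,0,0,0.06,34],[-1,21,0,0,0,0.09,34],[-1,21,0,0,0,0.09,34],[-1,22,0,0,0,0.09,34],[-1,21,0,0,0,0.09,34],[-1,21,0,0,0,0.09,34],[-1,22,0,0,0,0.09,34],[-1,21,0,0,0,0.09,34]]
[[-1,21,0,0,0,0.08,34],[-1,22,0,0,0,0.09,34],[-1,21,0,0,0,0.09,34],[-1,21,0,0,0,0.09,34],[-1,22,0,0,0,0.09,34],[-1,21,0,0,0,0.09,34],[-1,21,0,0,0,0.09,34],[-1,22,0,0,0,0.09,34]]
20 rows; end [ 0.6382 -0.0334  0.1653]
```

{"method": "jog_arm", "body": {
  "increments": [
    [7,20,-1,0,-0.01,0.01,34],
    [5,21,0,0,0,0,34],
    [3,21,0,0,0,0,34],
    [2,21,0,0,0,0,34],
    [0,22,0,0,0,0.06,34],
    [-1,21,0,0,0,0.09,34],
    [-1,21,0,0,0,0.09,34],
    [-1,22,0,0,0,0.09,34],
    [-1,21,0,0,0,0.09,34],
    [-1,21,0,0,0,0.09,34]
  ]
}}

```text
clock: 26.2
eef_pos: [0.4525, -0.1229, 0.1678]
tool_rot: [0.005, 0.337, 0.941, -0.001]
contact_force: [-0.1, -1.4, -0.3]
opening: 0.034
```

Run:
```python
from arc import *
o=get_obs(); print(o["clock"],o["eef_pos"],o["contact_force"])
d=o["eef_pos"][:2]-H; f=np.arctan2(-d[0],d[1]); print(f,np.hypot(*d))
plan(arc(f,0.15,int((f-.15)/.08),.165,34))
```

```text
26.2 [ 0.45254707 -0.1228913   0.16777124] [-0.12645703 -1.42893882 -0.29534209]
0.8898739374559727 0.23829439414501238
[[1,20,3,0,0.01,0.07,34],[-1,19,0,0,0,0.09,34],[-1,20,0,0,0,0.08,34],[0,20,0,0,0,0.08,34],[-1,20,0,0,0,0.08,34],[-1,19,0,0,0,0.09,34],[-1,20,0,0,0,0.08,34],[-1,20,0,0,0,0.08,34],[0,19,0,0,0,0.08,34]]
9 rows; end [ 0.6014 -0.0352  0.1649]
```

{"method": "jog_arm", "body": {
  "increments": [
    [1,20,2,0,0.01,0.07,34],
    [-1,19,0,0,0,0.09,34],
    [-1,20,0,0,0,0.08,34],
    [0,20,0,0,0,0.08,34],
    [-1,20,0,0,0,0.08,34],
    [-1,19,0,0,0,0.09,34],
    [-1,20,0,0,0,0.08,34],
    [-1,20,0,0,0,0.08,34],
    [0,14,0,0,0,0.08,34],
    [0,0,0,0,0,0,34]
  ]
}}

```text
clock: 27.2
eef_pos: [0.5976, -0.0361, 0.1656]
tool_rot: [0.0, 0.65, 0.76, 0.001]
contact_force: [-0.4, 0.3, -0.4]
opening: 0.0343
```

Run:
```python
from arc import *
o=get_obs(); print(o["clock"],o["eef_pos"],o["contact_force"])
d=o["eef_pos"][:2]-H; f=np.arctan2(-d[0],d[1]); print(f,np.hypot(*d))
plan(arc(f,0.0,int((f-0)/.03),.165,34))
```

```text
27.2 [ 0.59757475 -0.03608815  0.16561936] [-0.37928577  0.3203691  -0.40891512]
0.167845232075144 0.24018719437463204
[[0,8,1,0,0,0.02,34],[0,8,0,0,0,0.04,34],[0,8,0,0,0,0.03,34],[-1,8,0,0,0,0.03,34],[0,8,0,0,0,0.04,34]]
5 rows; end [ 0.6374 -0.0332  0.1647]
```

{"method": "jog_arm", "body": {
  "increments": [
    [0,8,1,0,0,0.02,34],
    [0,8,0,0,0,0.04,34],
    [0,8,0,0,0,0.03,34],
    [-1,7,0,0,0,0.03,34],
    [0,3,0,0,0,0,34],
    [0,0,0,0,0,0,34]
  ]
}}

```text
clock: 27.8
eef_pos: [0.6291, -0.0348, 0.1634]
tool_rot: [-0.001, 0.694, 0.72, 0.0]
contact_force: [-0.2, -0.3, 0.7]
opening: 0.0336
```

{"method": "jog_arm", "body": {
  "increments": [
    [0,3,0,0,0,0,34],
    [0,3,0,0,0,0,34],
    [0,0,0,0,0,0,34]
  ]
}}

```text
clock: 28.1
eef_pos: [0.6352, -0.0347, 0.1633]
tool_rot: [-0.001, 0.695, 0.719, 0.0]
contact_force: [-0.4, 0.2, -0.1]
opening: 0.0341
```

Run:
```python
from arc import *
o=get_obs(); print(o["clock"],o["eef_pos"],o["contact_force"])
cv2.imwrite("pics/w14.png",capture("wrist"))
```

```text
28.1 [ 0.63520332 -0.03467657  0.16334883] [-0.37086833  0.17477434 -0.08290363]
```

View pics/w14.png

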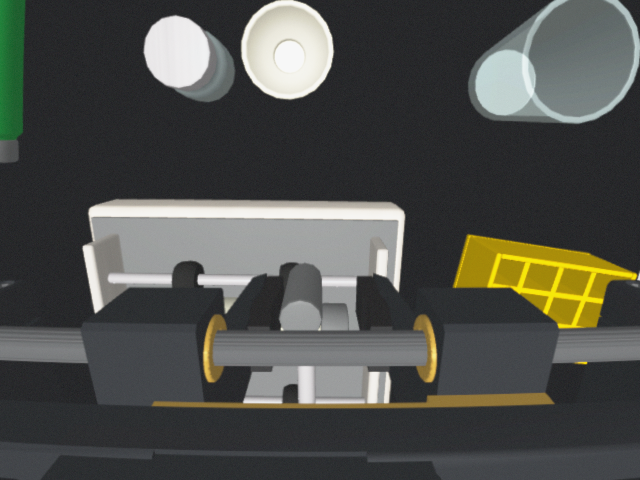

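{"method": "jog_arm", "body": {
  "increments": [
    [0,3,0,0,0,0,34],
    [0,2,0,0,0,0,34],
    [0,0,0,0,0,0,34]
  ]
}}

```text
clock: 28.45
eef_pos: [0.6396, -0.0345, 0.1631]
tool_rot: [-0.001, 0.695, 0.719, -0.0]
contact_force: [-1.6, 0.8, 1.2]
opening: 0.0342
```

{"method": "jog_arm", "body": {
  "increments": [
    [0,3,0,0,0,0,34],
    [0,0,0,0,0,0,34]
  ]
}}

```text
clock: 28.65
eef_pos: [0.6399, -0.0344, 0.1629]
tool_rot: [-0.004, 0.695, 0.719, -0.003]
contact_force: [-9.8, -0.7, 6.3]
opening: 0.034
```

Stop reached (9.8 N). Back off, lift, retreat.

{"method": "jog_arm", "body": {
  "increments": [
    [0,-6,0,0,0,0,34],
    [0,-2,0,0,0,0,34],
    [0,0,-20,0,0,0,34],
    [0,0,-30,0,0,0,34],
    [0,0,-40,0,0,0,34],
    [0,0,-40,0,0,0,34],
    [45,0,0,0,0,0,34],
    [45,0,0,0,0,0,34],
    [45,0,0,0,0,0,34],
    [45,0,0,0,0,0,34],
    [0,0,0,0,0,0,34],
    [0,0,0,0,0,0,34]
  ]
}}

```text
clock: 29.85
eef_pos: [0.629, 0.1462, 0.2935]
tool_rot: [-0.0, 0.694, 0.72, 0.0]
contact_force: [-0.2, 0.3, 0.1]
opening: 0.0348
```

Run:
```python
from arc import *
o=get_obs(); print(o["clock"],o["eef_pos"],o["contact_force"])
t=capture("top"); cv2.imwrite("pics/t15.png",t); cv2.imwrite("pics/t15z.png",cv2.resize(t[175:315,335:495],None,fx=4.5,fy=4.2,interpolation=cv2.INTER_CUBIC))
s=capture("scene"); cv2.imwrite("pics/s15.png",s[110:310,150:400].repeat(3,0).repeat(3,1)[:600])
p=[.58007,-.14903,.0209]; c,sn=np.cos(p[2]),np.sin(p[2])
for n,y,z in (("thick_bottle",.058,.0858),("thin_bottle",-.044,.0834)):
    L=.078 if n[2]=="i" and n=="thick_bottle" else .072
    r=.022 if n=="thick_bottle" else .016
    print(n,"expected end tops",[proj("top",[[p[0]+c*x-sn*y,p[1]+sn*x+c*y,z+r*.7]]).round(1).tolist() for x in (L,-L)])
```

```text
29.85 [0.62897515 0.14615282 0.29350562] [-0.21185282  0.28072152  0.13241019]
thick_bottle expected end tops [[[383.2, 206.9]], [[383.8, 279.4]]]
thin_bottle expected end tops [[[429.3, 210.1]], [[430.2, 276.4]]]
```

View pics/t15z.png

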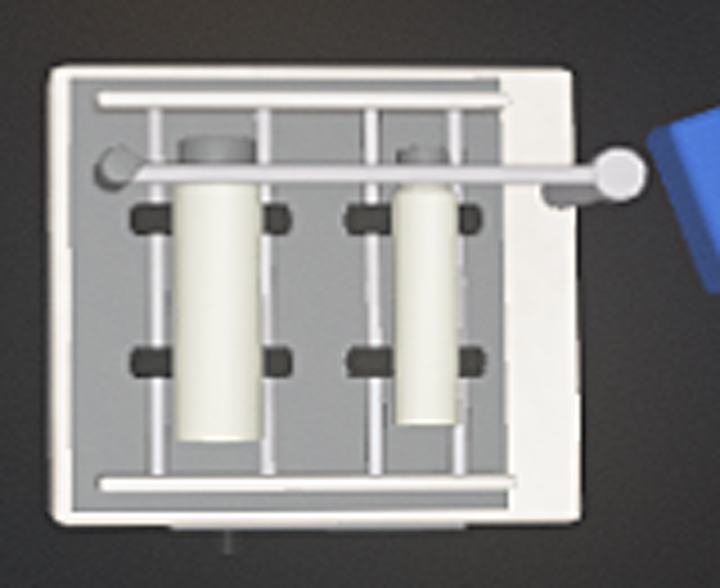

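View pics/s15.png

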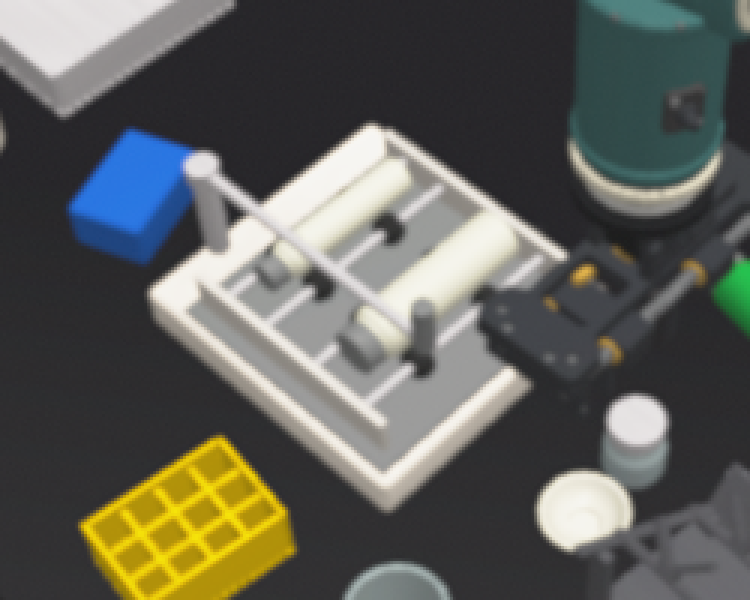

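View pics/t15.png

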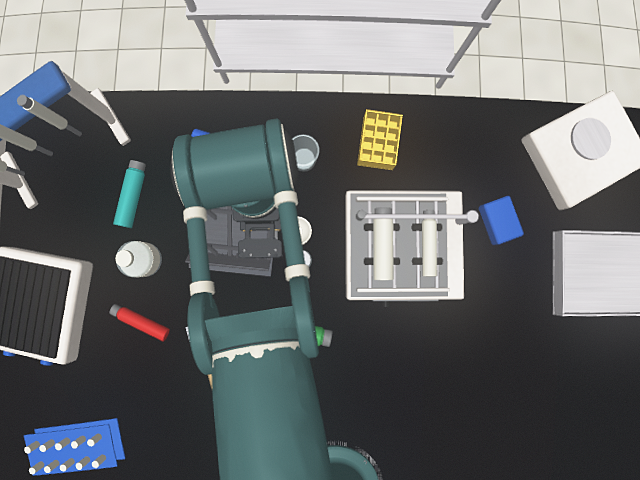

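```bash
python3 -c "
from plant import *
print(sign_off(), get_obs()['clock'])"
```

```text
the job is handed in; nothing more can be done
the job is handed in; nothing more can be done
```

I swung the keeper bar open to about 1.75 rad and laid the thick bottle in the wide bay and the thin one in the narrow bay. Each was lowered in 1 mm steps until the wrist force showed it touching the wheels, then released. I pushed the bar back onto its stop (about 10 N), lifted clear and handed the job in about 30 s into the 72 s.

- **Bottles:** in the last top picture their bottom ends are within about half a pixel (roughly 1 mm) of the predicted positions along the rollers. Both sit between their shafts and look level.
- **Bar:** in that picture it lies across both bottles.
- **Robot:** it was clear of everything, with wrist force near zero.
- **Other things:** the bystanders showed no visible movement, though the arm partly hid the dish, jar and beaker in the last top picture.
- **Not measured:** I had no direct reading of roller turn or speed, and did not check for slow turning. The bottles and wheels just look undisturbed.

No check failed.

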